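Pack the microphone case with fresh desiccant

TASK

Swing the hasp off its catch, then open the blue microphone case and leave the lid standing open while you pack it: stand every microphone capsule from the shelf upright in the grey left-hand well and pour all the orange desiccant balls from the glass cup into the white right-hand tray (any that go astray belong there too). Stand the cup back upright in the middle of its cork coaster, shut the lid fully and swing the hasp back down flat over the catch. Never lift the lid while the hasp is over the catch, and leave the microphone, the loose knob and the vial where they are.

Things in the scene. Friction and masses are not known exactly. Their poses are not given: they have to be found in the camera images.
- case: Blue case, fixed, 160 (x, front to back) x 280 (y) x 70 mm, walls and floor 5 mm. Origin: centre of underside; x from its front (hasp side, facing the robot) to its back, y left, z up. A 60 mm high wall at y = 0 divides it: grey-lined capsule well (y +2 to +135 mm), white desiccant tray (y -2 to -135); both x -75 to +75, floor at z = 5. The shut lid's top is at z = 78.5 mm.
- lid (a joint): Lid hinge, rad: 0 shut, grows as the front edge rises and swings back, stop at 1.75; turns about the case's y axis through lid_hinge. Stiff (0.3 N m friction): stays at any angle. The lid is 8 mm thick. The hasp does not truly hold it down, but lifting the lid under the hasp counts as failure.
- lid_pull (a point): Centre of the lid's pull: red bar 14 mm thick, 28 mm long along the case's y axis, on a 10 mm stem near the lid's front edge. From lid_hinge with the lid shut: 145 mm to the front, 70 mm to the right (-y), 32 mm up (24 mm above the lid's top). Its end faces can be pinched from above; the bar then turns between the pads as the lid swings.
- lid_hinge (a point): Point on the lid's hinge line, at the middle of the case's far top rim: case frame x = 80, y = 0, z = 70.5 mm.
- hasp (a joint): Hasp hinge, rad: 0 = flat on the lid with its slot over the steel staple (the catch); grows as its tip rises and swings back towards the robot, stop at 2.0; turns about the case's y axis through hasp_hinge. It stays where it is left (0.04 N m friction).
- hasp_pull (a point): Centre of the brass cross bar at the hasp's tip: 12 mm thick, 28 mm long along the case's y axis; can be pinched by its end faces from above, and turns between the pads. With the hasp at 0 it lies 56 mm behind hasp_hinge (case +x) and 16 mm above it and the lid's top.
- hasp_hinge (a point): Point on the hasp's hinge line on the case's front wall: case frame x = -87, y = +70, z = 78.5 mm.
- coaster: Round cork coaster, 100 mm across, 4 mm thick, fixed on the shelf to the robot's right. Origin: centre of its underside.
- cup: Clear glass cup holding the desiccant balls, open at the top: 70 mm high, 58 mm across at the foot and 68 mm at the rim, wall 3 mm, 120 g. It starts on the coaster. Origin: centre of its underside, z along its axis to the mouth.
- ball1: Orange desiccant ball 1, 16 mm across, 12 g, starts in the cup; some of the seven may be absent. Origin: its centre.
- ball2: Orange desiccant ball 2, 16 mm across, 12 g, starts in the cup; some of the seven may be absent. Origin: its centre.
- ball3: Orange desiccant ball 3, 16 mm across, 12 g, starts in the cup; some of the seven may be absent. Origin: its centre.
- ball4: Orange desiccant ball 4, 16 mm across, 12 g, starts in the cup; some of the seven may be absent. Origin: its centre.
- ball5: Orange desiccant ball 5, 16 mm across, 12 g, starts in the cup; some of the seven may be absent. Origin: its centre.
- ball6: Orange desiccant ball 6, 16 mm across, 12 g, starts in the cup; some of the seven may be absent. Origin: its centre.
- ball7: Orange desiccant ball 7, 16 mm across, 12 g, starts in the cup; some of the seven may be absent. Origin: its centre.
- capsule1: Microphone capsule 1: squat cylinder 32 mm across, 30 mm high, brass foot, dark groove and aluminium top, about 70 g, standing on the shelf to the robot's left; some of the three may be absent. Origin: centre of its brass foot's underside, z up to its top.
- capsule2: Microphone capsule 2: squat cylinder 32 mm across, 30 mm high, brass foot, dark groove and aluminium top, about 70 g, standing on the shelf to the robot's left; some of the three may be absent. Origin: centre of its brass foot's underside, z up to its top.
- capsule3: Microphone capsule 3: squat cylinder 32 mm across, 30 mm high, brass foot, dark groove and aluminium top, about 70 g, standing on the shelf to the robot's left; some of the three may be absent. Origin: centre of its brass foot's underside, z up to its top.
- mic: Bystander: cream broadcast microphone on a 90 mm steel foot, 163 mm tall, loose. Origin: centre of its underside.
- knob: Bystander: black bakelite knob, 38 mm across, 24 mm high, loose. Origin: centre of its underside.
- vial: Bystander: closed glass vial, 29 mm across, 64 mm high, black cap, loose. Origin: centre of its underside.
Mind the look-alikes: they are no part of the job. What is shaped like the capsule3 but green or pink is not meant. Leave any purple or turquoise look-alike of the capsule1 alone.

How it is judged:
By the outcome, as a careful person would: the job done as asked, in the order asked, and still so for the second after the job is handed in, with the robot touching nothing.
Of ball1, ball2, ball3, ball4, ball5, ball6, ball7 only 4 to 7 are there at a start; the rules pass over those that are not, and their reading is None.
Of capsule1, capsule2, capsule3 only 1 to 3 are there at a start; the rules pass over those that are not, and their reading is None.
At some moment in a run one of capsule1, capsule2, capsule3 may be knocked a few centimetres aside while the robot is not near it.
It also fails if it takes over 210 s, if anything falls off the work surface, if the arm or the gripper's body presses on something with over 40 N, if the wrist force passes 120 N, or if a joint passes its speed limit or range.

ROBOT

A 7-joint arm with a two-finger parallel gripper is mounted at the origin on the work surface. World frame = base frame: x ahead of the robot, y to its left, z up, the work surface at z = 0. Lengths are in m, angles in rad, forces in N, time in s.
With the tool pointing down it reaches from about 0.425 to 0.875 m from the base axis. Payload 4.7 kg.
Tool frame: the origin (TCP) lies between the finger pads; the fingertips stand 19 mm ahead of it and the grasp point (between the pads) is the TCP (ctrl.tip_extent is the distance from the TCP to the fingertips, in m); z points along the fingers, y is the line along which they close (so a half turn about z gives the same grasp; the last joint's range is limited). The gripper opens to 87 mm and grips with 3 to 60 N. Pads are 19 mm wide; open, the fingers measure 117 mm over their backs; the gripper's body (75 mm by 190 mm) begins 51 mm behind the grasp point.
Start: joints at [-1.092, 0.321, -0.07, 1.45, 0.023, 1.371, -0.057], TCP at [0.291, 0.581, 0.242] pointing down, gripper open.
Joint ranges: [-2.86, 2.86], [-0.3, 2.09], [-1.38, 1.24], [0.06, 2.45], [-1.56, 4.7], [0.09, 2.05], [-2.69, 2.69]. Speed limits (rad/s): [2.57, 2.57, 3.14, 3.14, 3.14, 3.14, 3.14].

INTERFACE

Orientations are given as a rotation vector (axis times angle).
In Python, from bench import ctrl gives the robot as it stands.
- The arm moves only by the shell command python3 -m crank 'ROWS' [OPENING] [FORCE]. ROWS is JSON, a list of rows, each an object of numbers: "tx", "ty", "tz": the shift along the tool's x, y, z in mm; "turn": the turn about the tool's z in units of 5 degrees (1.0 is 5 degrees). In form: [{"tx": .., "ty": .., "tz": .., "turn": ..}, ...]. A call has 1 to 5 rows; each row is the pose to reach, as a shift and turn from the pose commanded when the call began, along the tool's axes at that moment; what a row does not reach only later rows make up. A row lasts 1/8 s, in which the tool goes at most 62.5 mm and 10.7 degrees, less where a joint would pass 70% of its speed; a pose out of reach is approached as far as the arm can. A call with a gripper value outside its range is refused whole. OPENING is the finger opening in mm, from 0 to 87, set as the call begins (- or left out, the last holds). The fingers move at their own pace and stop on an object; FORCE is the grip in N (left out, the last holds). Time passes only in rows, so rows that repeat a pose let the fingers close. It gives the time, the measured TCP pose, the force, the opening and the grip force at its end, in the units of the state.
- ctrl.get_state(): the state, without advancing time (a new reading comes with each control period).
- ctrl.get_image(name): name is "scene" or "top" or "wrist"; returns (picture, depth): 400x640x3 uint8, red, green, blue; 400x640 float32, m along the optical axis (not along the pixel's ray), 0 where there is no reading.
- ctrl.camera_model(name): a dict with "intrinsics" (3x3 intrinsics, pixels), "dist_coeffs" ([k1, k2, p1, p2, k3] as OpenCV has them; the pictures are not rectified), "origin" and "orientation" of the camera in the world. Camera axes: x right, y down, z forward; pixel columns grow to the right and rows downward; lengths in m; the calibration is good to about 2 mm. A picture is of the moment at which its call begins: read the wrist's pose just before it. camera_model takes no time and is no camera call; for the wrist camera it gives the pose at the moment of the call.
- ctrl.close_job(): hands the job in; it is judged then, once.
Trained networks look in the newest picture that a camera, given by its name, has taken for a name from the list of things; names that differ only in an ending like _2 or _b are one class to them, and where a whole thing is asked for, a point or a joint stands for the part that bears it (a point fixed in the world has none). Each returns a list of dicts, best first, with "confidence" (0 to 1); they miss things now and then, are a little off and sometimes report something else, mostly with a low value. They report only what shows in the picture. A call takes as long as a camera call. They do not tell look-alikes from the thing itself.
- ctrl.recognise(camera, query): "xyz" ([x, y, z] in m, in world coordinates, good to about 4 mm: the middle of the surface that is visible of it).
- ctrl.mark_of(camera, query): "xyz" ([x, y, z] in m, in world coordinates, good to about 4 mm: a listed point, or the origin of a listed thing).
The state is a dict: "time": time; "joint_positions": joint angles; "qd": joint speeds; "joint_torque": joint torques, N m; "position": TCP position; "tool_rot": TCP orientation; "ft_force": force on the tool from outside, world axes, zero at the start; "torque": the same for the moment, N m; "grip_width": opening from 0.0 (shut) to 1.0 (fully open); "grip_force": force on a finger pad.
Only numpy, scipy, OpenCV 4.12 (cv2) and the standard library are available. Lean on these libraries where they do the work, as an engineer would, in place of code of your own. Each camera call takes 0.05 s, during which the arm holds its last target. There are 200 camera calls.

## Working session

There is one attempt and no reset: what is moved stays moved. The work goes in short steps, Python scripts to look and compute and a shell command to move; the robot and the scene stay as the last step left them, time stands still between calls to the robot, and variables do not carry over. Pictures are saved under pics/ and viewed, at most 14 in all, crops included, and the job is handed in when it is done.

```bash
ls; mkdir -p pics
cat > h.py <<'E'
import numpy as np, cv2
from bench import ctrl
from scipy.spatial.transform import Rotation as R
def Rm(o):
    o=np.array(o,float)
    return o if o.shape==(3,3) else R.from_rotvec(o).as_matrix() if o.size==3 else R.from_quat(o).as_matrix()
def shot(cam,fn=None,crop=None,s=1):
    m=ctrl.camera_model(cam); im,d=ctrl.get_image(cam)
    if fn:
        a=im[...,::-1]
        if crop: a=a[crop[1]:crop[3],crop[0]:crop[2]]
        cv2.imwrite('pics/'+fn,cv2.resize(a,None,fx=s,fy=s,interpolation=cv2.INTER_CUBIC))
    return im,d,m
def world(m,d):
    h,w=d.shape;K=np.array(m['intrinsics'],float)
    u,v=np.meshgrid(np.arange(w),np.arange(h))
    p=cv2.undistortPoints(np.stack([u,v],-1).reshape(-1,1,2).astype(np.float64),K,np.array(m['dist_coeffs'],float)).reshape(h,w,2)
    P=np.dstack([p[...,0]*d,p[...,1]*d,d])
    W=P@Rm(m['orientation']).T+np.array(m['origin']); W[d<=0]=np.nan
    return W
def tool(p):  # world target -> tool mm shift
    s=ctrl.get_state(); return np.round(Rm(s['tool_rot']).T@(np.array(p)-s['position'])*1000,1)
E
python3 - <<'E'
from h import *
s=ctrl.get_state(); print({k:np.round(v,3).tolist() for k,v in s.items()})
for c in('top','scene'):
    im,d,m=shot(c,c+'0.png',s=1.25); print(c,m)
    np.savez(c+'0.npz',im=im,W=world(m,d))
    for q in ['case','lid_pull','hasp_pull','lid_hinge','hasp_hinge','cup','coaster','capsule1','mic','knob','vial','ball1']:
        print(q,[(np.round(r['xyz'],3).tolist(),round(r['confidence'],2)) for r in ctrl.mark_of(c,q)][:6])
E
```

```text
pics
{'time': 0.0, 'joint_positions': [-1.092, 0.322, -0.07, 1.452, 0.023, 1.371, -0.057], 'qd': [-0.0, 0.001, -0.001, -0.0, 0.0, 0.001, 0.003], 'joint_torque': [-0.001, -49.128, -0.404, -31.253, -0.064, 0.044, 0.0], 'position': [0.291, 0.581, 0.24], 'tool_rot': [-0.723, -3.057, 0.003], 'ft_force': [-0.195, -0.232, -1.394], 'torque': [-0.002, -0.048, -0.024], 'grip_force': 0.0, 'grip_width': 0.998}
top {'intrinsics': array([[415.54702217,   0.        , 311.41725718],
       [  0.        , 415.54702217, 197.14860745],
       [  0.        ,   0.        ,   1.        ]]), 'dist_coeffs': array([0.03678128, 0.        , 0.        , 0.        , 0.        ]), 'origin': array([ 0.40835557, -0.0139587 ,  1.17622174]), 'orientation': array([-2.14449995,  2.1946501 , -0.07321899])}
case [([0.554, 0.006, 0.002], 0.78), ([0.527, 0.072, 0.098], 0.58)]
lid_pull [([0.488, -0.066, 0.102], 0.93)]
hasp_pull [([0.53, 0.073, 0.103], 0.66), ([0.592, -0.443, -0.001], 0.44)]
lid_hinge [([0.633, -0.007, 0.07], 0.71)]
hasp_hinge [([0.47, 0.076, 0.081], 0.64)]
cup [([0.478, -0.273, 0.003], 0.87)]
coaster [([0.4
[... 1085 characters left out ...]
.552, 0.004, -0.001], 0.64)]
hasp_pull [([0.521, 0.068, 0.102], 0.64)]
lid_hinge [([0.636, -0.002, 0.069], 0.64)]
hasp_hinge [([0.469, 0.078, 0.077], 0.53), ([0.612, -0.279, -0.0], 0.16)]
cup [([0.479, -0.273, 0.005], 0.64), ([0.524, 0.071, 0.101], 0.43)]
coaster [([0.481, -0.274, 0.0], 0.46)]
capsule1 [([0.352, 0.254, 0.003], 0.71), ([0.417, 0.28, 0.003], 0.63), ([0.646, 0.318, 0.0], 0.55), ([0.558, 0.288, -0.003], 0.48), ([0.401, 0.369, -0.001], 0.47), ([0.494, 0.409, 0.002], 0.46)]
mic [([0.594, -0.437, 0.001], 0.97)]
knob [([0.608, 0.4, 0.0], 0.78), ([0.491, -0.062, 0.102], 0.47)]
vial [([0.615, -0.277, -0.004], 0.56)]
ball1 [([0.59, -0.437, 0.001], 0.47), ([0.482, -0.276, 0.001], 0.24)]
```

View pics/top0.png

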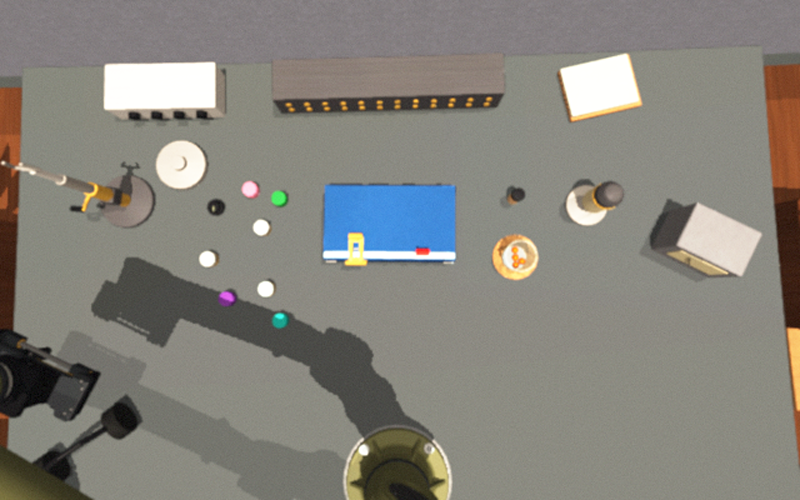

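View pics/scene0.png

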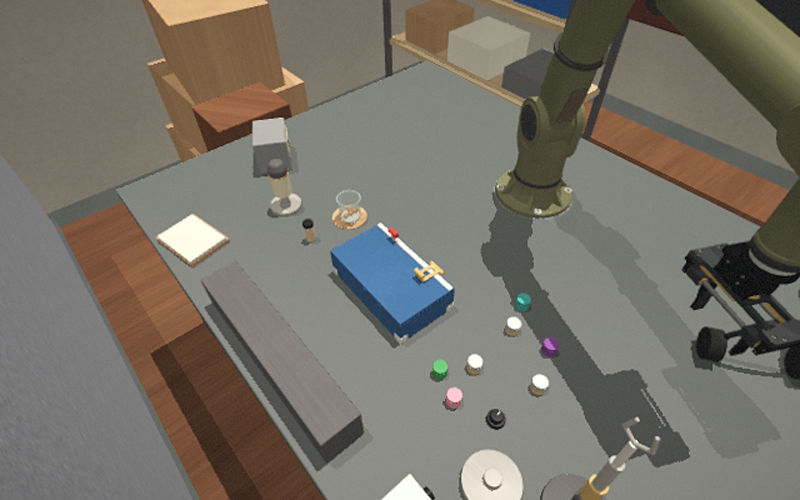

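Run:
```python
from h import *
z=np.load('top0.npz');im=z['im'].astype(int);W=z['W'];r,g,b=im[...,0],im[...,1],im[...,2]
inb=(W[...,0]>.4)&(W[...,0]<.75)&(abs(W[...,1])<.2)
top=inb&(abs(W[...,2]-.0785)<.006)
P=W[top][:,:2].astype(np.float32); rc=cv2.minAreaRect(P); print('lid top rect',rc, top.sum()); print(cv2.boxPoints(rc))
red=inb&(r>150)&(g<70)&(b<70); print('red',red.sum(),np.nanmean(W[red],0))
br=inb&(W[...,2]>.088)&(r>120)&(g>100)&(b<150); print('brass hi',br.sum(),np.nanmean(W[br],0))
def clus(mask,n):
    k,l,st,c=cv2.connectedComponentsWithStats(mask.astype(np.uint8))
    for i in range(1,k):
        if st[i,4]>25: q=W[l==i]; print(n,st[i,4],np.round(np.nanmedian(q,0),4),np.round((np.nanmin(q,0)+np.nanmax(q,0))/2,4),im[l==i].mean(0).round())
clus((W[...,1]>.2)&(W[...,1]<.5)&(W[...,2]>.015)&(W[...,2]<.06)&(W[...,0]>.3)&(W[...,0]<.66),'caps')
clus((abs(W[...,1]+.275)<.06)&(W[...,2]>.006)&(W[...,0]>.4)&(W[...,0]<.55),'cup')
orange=(abs(W[...,1]+.275)<.06)&(W[...,0]>.4)&(W[...,0]<.55)&(r>190)&(b<110)&(g<150); clus(orange,'or')
print(ctrl.tip_extent)
```

```text
lid top rect ((0.54815274477005, 0.004700183868408203), (0.27776196599006653, 0.17236165702342987), 88.18616485595703) 6049
[[ 0.45761922 -0.1313834 ]
 [ 0.6298945  -0.13683902]
 [ 0.6386863   0.14078377]
 [ 0.466411    0.14623939]]
red 18 [ 0.49154324 -0.06449711  0.10643965]
brass hi 76 [0.51391487 0.04993021 0.1029976 ]
caps 119 [0.6423 0.3134 0.03  ] [0.6433 0.3142 0.0268] [249. 196. 212.]
caps 52 [0.6566 0.4697 0.022 ] [0.6555 0.4702 0.0223] [244. 236. 220.]
caps 110 [0.6196 0.2495 0.0299] [0.6205 0.2509 0.0276] [ 71. 220.  93.]
caps 84 [0.6069 0.3979 0.0239] [0.6086 0.3988 0.0225] [61. 59. 53.]
caps 113 [0.5551 0.2887 0.0294] [0.5554 0.2884 0.0252] [245. 243. 238.]
caps 121 [0.4882 0.408  0.0302] [0.4883 0.4096 0.0257] [247. 245. 241.]
caps 116 [0.419  0.2779 0.0297] [0.419  0.279  0.0261] [247. 246. 242.]
caps 119 [0.3992 0.367  0.0297] [0.3992 0.3685 0.0258] [163.  72. 175.]
caps 122 [0.3497 0.2481 0.0298] [0.3487 0.2487 0.0253] [ 35. 168. 150.]
cup 582 [ 0.4777 -0.2803  0.0262] [ 0.4831 -0.2765  0.0425] [237. 203. 154.]
or 47 [ 0.5165 -0.2602  0.004 ] [ 0.5166 -0.2602  0.0042] [205. 138.  77.]
0.019
```

```bash
cat >> h.py <<'E'
YAW=-1.8
def go(p,yang=None):
    s=ctrl.get_state(); M=Rm(s['tool_rot']); c=np.degrees(np.arctan2(M[1,1],M[0,1]))
    t=0 if yang is None else ((c-yang)+90)%180-90
    d=tool(p); print('go tx %.1f ty %.1f tz %.1f turn %.2f  (yang %.1f, tilt %.2f) rows~%.1f'%(*d,t/5,c,np.degrees(np.arccos(-M[2,2])),max(np.linalg.norm(d)/62.5,abs(t)/10.7)))
E
python3 - <<'E'
from h import *
go([.47,0.0,.32],90+YAW)
E
```

```text
go tx -420.1 ty -439.3 tz -78.4 turn -4.97  (yang 63.4, tilt 0.00) rows~9.8
```

```bash
R='{"tx":-420,"ty":-440,"tz":-80,"turn":-4.97}'; true; python3 -m crank '[{"tx":-100,"ty":-110,"tz":-80,"turn":0},{"tx":-420,"ty":-440,"tz":-80,"turn":-4.97},{"tx":-420,"ty":-440,"tz":-80,"turn":-4.97},{"tx":-420,"ty":-440,"tz":-80,"turn":-4.97},{"tx":-420,"ty":-440,"tz":-80,"turn":-4.97}]' 87
python3 - <<'E'
from h import *
go([.47,0.0,.32],90+YAW)
E
```

```text
time: 1.92
position: [0.3799, 0.2893, 0.2942]
tool_rot: [0.048, 3.14, 0.001]
ft_force: [1.2, 0.3, 1.4]
grip_width: 1.0
grip_force: 0.0
go tx -98.9 ty -286.3 tz -25.9 turn 0.01  (yang 88.2, tilt 0.06) rows~4.9
```

```bash
python3 -m crank '[{"tx":-99,"ty":-286,"tz":-26},{"tx":-99,"ty":-286,"tz":-26},{"tx":-99,"ty":-286,"tz":-26},{"tx":-99,"ty":-286,"tz":-26},{"tx":-99,"ty":-286,"tz":-26}]'
python3 -m crank '[{"tx":-0},{"tx":0}]'
python3 - <<'E'
from h import *
im,d,m=shot('wrist','w1.png'); W=world(m,d); np.savez('w1.npz',im=im,W=W); print(m['origin'])
for q in ['case','lid_pull','hasp_pull','lid_hinge','hasp_hinge']:
    print(q,[(np.round(r['xyz'],4).tolist(),round(r['confidence'],2)) for r in ctrl.mark_of('wrist',q)][:2])
go([.47,0.0,.32],90+YAW)
E
```

```text
[0.30514406 0.29171939 0.4367783 ]
case []
lid_pull []
hasp_pull []
lid_hinge []
hasp_hinge []
go tx -99.7 ty -289.7 tz -26.4 turn 0.02  (yang 88.3, tilt 0.04) rows~4.9$[0]: bad value
$[0]: bad value
```

View pics/w1.png

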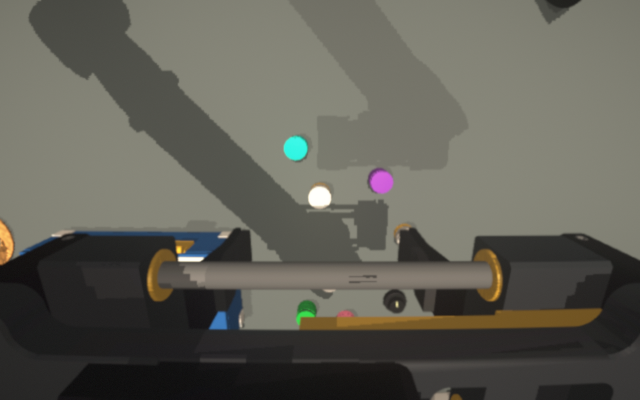

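The wrist view sits behind the gripper (up = toward the robot); the calls were refused for missing keys. Going on.

```bash
python3 -m crank '[{"tx":-200,"ty":-290,"tz":-30,"turn":0},{"tx":-200,"ty":-290,"tz":-30,"turn":0},{"tx":-200,"ty":-290,"tz":-30,"turn":0},{"tx":-200,"ty":-290,"tz":-30,"turn":0},{"tx":-200,"ty":-290,"tz":-30,"turn":0}]'
python3 -m crank '[{"tx":-40,"ty":-30,"tz":-0,"turn":0},{"tx":-40,"ty":-30,"tz":0,"turn":0},{"tx":-40,"ty":-30,"tz":0,"turn":0}]'
python3 - <<'E'
from h import *
im,d,m=shot('wrist','w2.png'); W=world(m,d); np.savez('w2.npz',im=im,W=W); print(m['origin'])
for q in ['case','lid_pull','hasp_pull','lid_hinge','hasp_hinge']:
    print(q,[(np.round(r['xyz'],4).tolist(),round(r['confidence'],2)) for r in ctrl.mark_of('wrist',q)][:2])
r,g,b=[im[...,i].astype(int) for i in range(3)]
inb=(W[...,0]>.4)&(W[...,0]<.75)&(abs(W[...,1])<.2)
red=inb&(r>130)&(g<70)&(b<70)&(W[...,2]>.1); print('red',red.sum(),np.nanmean(W[red],0), cv2.minAreaRect(W[red][:,:2].astype(np.float32)*1000) if red.sum() else 0)
br=inb&(W[...,2]>.094)&(r>100)&(g>80)&(b<120)&(W[...,1]>0);q=W[br]; print('brass hi',br.sum(),np.nanmean(q,0),cv2.minAreaRect(q[:,:2].astype(np.float32)*1000),np.nanpercentile(q[:,2],[5,50,95]))
go([.524,.076,.2],90+YAW)
E
```

```text
time: 2.85
position: [0.5493, 0.0304, 0.3202]
tool_rot: [0.042, 3.141, 0.0]
ft_force: [0.8, 0.5, 0.1]
grip_width: 1.0
grip_force: 0.0
time: 3.22
position: [0.5871, 0.0008, 0.3194]
tool_rot: [-0.044, -3.139, -0.001]
ft_force: [-0.6, 0.8, 0.5]
grip_width: 1.003
grip_force: 0.0
[0.51272138 0.00314533 0.46208229]
case [([0.5564, 0.0062, -0.0015], 0.79)]
lid_pull [([0.4913, -0.0631, 0.0988], 0.91)]
hasp_pull [([0.5278, 0.0784, 0.0991], 0.76)]
lid_hinge []
hasp_hinge [([0.4721, 0.0741, 0.0806], 0.94)]
red 169 [ 0.48997826 -0.06196253  0.10736803] ((489.1676330566406, -62.55603790283203), (25.651920318603516, 10.855169296264648), 88.18498992919922)
brass hi 5024 [0.56128487 0.04216567 0.38056854] ((555.5735473632812, 56.59870529174805), (69.09333801269531, 93.17045593261719), 44.73060607910156) [0.37356416 0.39656914 0.39987668]
go tx 65.2 ty 74.6 tz 120.7 turn 0.02  (yang 88.3, tilt 0.05) rows~2.5
```

View pics/w2.png

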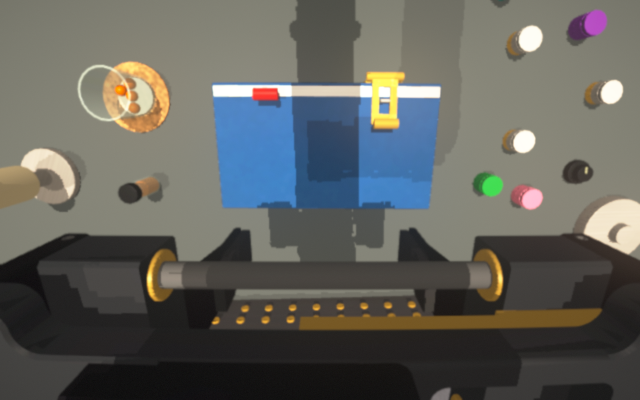

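Run:
```python
from h import *
z=np.load('w2.npz');im=z['im'];W=z['W'];r,g,b=[im[...,i].astype(int) for i in range(3)]
inb=(W[...,0]>.4)&(W[...,0]<.75)&(abs(W[...,1])<.2)
br=inb&(W[...,2]>.09)&(W[...,2]<.12)&(r>150)&(b<100)&(W[...,1]>0);q=W[br];print(br.sum(),q.mean(0),cv2.minAreaRect(q[:,:2].astype(np.float32)*1000),np.percentile(q[:,2],[5,50,95]))
top=inb&(abs(W[...,2]-.0785)<.004);print(cv2.minAreaRect(W[top][:,:2].astype(np.float32)*1000), np.median(W[top][:,2]))
bl=top.copy();rc=cv2.minAreaRect(W[bl][:,:2].astype(np.float32)*1000);print(cv2.boxPoints(rc))
```

```text
234 [0.52563852 0.07397013 0.10366898] ((525.8660888671875, 74.60858917236328), (26.768489837646484, 10.35959243774414), 88.54785919189453) [0.10112955 0.10398575 0.10568121]
((549.6213989257812, 4.0710296630859375), (281.08331298828125, 171.50901794433594), 88.02212524414062) 0.07796692051779486
[[ 459.06738 -133.4272 ]
 [ 630.47424 -139.3466 ]
 [ 640.1754   141.56926]
 [ 468.76855  147.48866]]
```

```bash
python3 -m crank '[{"tx":62,"ty":72,"tz":165,"turn":0},{"tx":62,"ty":72,"tz":165,"turn":0},{"tx":62,"ty":72,"tz":165,"turn":0},{"tx":62,"ty":72,"tz":165,"turn":0},{"tx":62,"ty":72,"tz":165,"turn":0}]' 50 15
python3 - <<'E'
from h import *
go([.5255,.0747,.104],90+YAW)
E
```

```text
time: 4.15
position: [0.5285, 0.0721, 0.1566]
tool_rot: [0.048, 3.139, 0.0]
ft_force: [-0.5, -0.7, 0.6]
grip_width: 0.591
grip_force: 0.0
go tx 3.2 ty 2.5 tz 52.6 turn 0.01  (yang 88.2, tilt 0.13) rows~0.8
```

```bash
python3 -m crank '[{"tx":3,"ty":2.5,"tz":30,"turn":0},{"tx":3,"ty":2.5,"tz":52,"turn":0},{"tx":3,"ty":2.5,"tz":52,"turn":0}]' 50 15
python3 -m crank '[{"tx":0,"ty":0,"tz":0,"turn":0},{"tx":0,"ty":0,"tz":0,"turn":0},{"tx":0,"ty":0,"tz":0,"turn":0},{"tx":0,"ty":0,"tz":0,"turn":0}]' 15 15
python3 - <<'E'
from h import *
th=np.arange(0,2.01,.2); a=th+np.arctan2(16,56); r=58.24
for t,A in zip(th,a): print('%.1f tx %.1f tz %.1f'%(t,-(r*np.cos(A)-56),-(r*np.sin(A)-16)))
E
```

```text
time: 4.53
position: [0.5256, 0.0739, 0.1041]
tool_rot: [0.051, 3.14, -0.001]
ft_force: [0.6, -0.2, 0.2]
grip_width: 0.576
grip_force: 0.0
time: 5.03
position: [0.5254, 0.0746, 0.104]
tool_rot: [0.049, 3.139, -0.0]
ft_force: [1.7, -2.4, 1.6]
grip_width: 0.32
grip_force: 15.0
0.0 tx 0.0 tz 0.0
0.2 tx 4.3 tz -10.8
0.4 tx 10.7 tz -20.5
0.6 tx 18.8 tz -28.8
0.8 tx 28.5 tz -35.3
1.0 tx 39.2 tz -39.8
1.2 tx 50.6 tz -42.0
1.4 tx 62.2 tz -41.9
1.6 tx 73.6 tz -39.5
1.8 tx 84.3 tz -34.9
2.0 tx 93.9 tz -28.3
```

Gripped at 28 mm, as the bar should be. Swing the hasp.

```bash
python3 -m crank '[{"tx":4.3,"ty":0,"tz":-10.8,"turn":0},{"tx":10.7,"ty":0,"tz":-20.5,"turn":0},{"tx":18.8,"ty":0,"tz":-28.8,"turn":0},{"tx":28.5,"ty":0,"tz":-35.3,"turn":0},{"tx":39.2,"ty":0,"tz":-39.8,"turn":0}]' 
python3 -m crank '[{"tx":11.4,"ty":0,"tz":-2.2,"turn":0},{"tx":23,"ty":0,"tz":-2.1,"turn":0},{"tx":34.4,"ty":0,"tz":0.3,"turn":0},{"tx":45,"ty":0,"tz":5,"turn":0},{"tx":45,"ty":0,"tz":5,"turn":0}]'
python3 -m crank '[{"tx":0,"ty":0,"tz":0,"turn":0},{"tx":0,"ty":0,"tz":0,"turn":0},{"tx":0,"ty":0,"tz":-40,"turn":0},{"tx":0,"ty":0,"tz":-60,"turn":0},{"tx":-40,"ty":-40,"tz":-100,"turn":0}]' 50
python3 - <<'E'
from h import *
go([.4895,-.063,.104],90+YAW)
E
```

```text
time: 5.65
position: [0.4852, 0.076, 0.1437]
tool_rot: [0.049, 3.14, 0.0]
ft_force: [3.3, -0.6, -2.9]
grip_width: 0.32
grip_force: 15.0
time: 6.28
position: [0.4397, 0.0775, 0.1396]
tool_rot: [0.048, 3.141, 0.001]
ft_force: [-0.6, -2.6, 9.4]
grip_width: 0.316
grip_force: 15.0
time: 6.9
position: [0.4724, 0.0436, 0.2332]
tool_rot: [-0.036, -3.136, -0.002]
ft_force: [1.9, -0.5, 1.0]
grip_width: 0.569
grip_force: 0.0
go tx -20.3 ty -106.3 tz 128.9 turn 0.09  (yang 88.7, tilt 0.34) rows~2.7
```

```bash
python3 -m crank '[{"tx":-20,"ty":-106,"tz":30,"turn":0},{"tx":-20,"ty":-106,"tz":70,"turn":0},{"tx":-20,"ty":-106,"tz":85,"turn":0},{"tx":-20,"ty":-106,"tz":85,"turn":0}]' 50
python3 - <<'E'
from h import *
for c in ('top','scene'):
    shot(c); print([(np.round(r['xyz'],4).tolist(),round(r['confidence'],2)) for r in ctrl.mark_of(c,'hasp_pull')][:2])
go([.4895,-.063,.104],90+YAW)
th=np.arange(0,1.71,.1); a=np.pi-np.arctan2(32,145)-th; r=148.49
for t,A in zip(th,a): print('%.1f tx %.1f tz %.1f'%(t,-(r*np.cos(A)+145),-(r*np.sin(A)-32)))
E
```

```text
time: 7.4
position: [0.4896, -0.0662, 0.1469]
tool_rot: [-0.051, -3.135, -0.0]
ft_force: [-1.0, 0.1, 0.3]
grip_width: 0.575
grip_force: 0.0
[([0.421, 0.2766, 0.0013], 0.53), ([0.4356, 0.076, 0.1249], 0.47)]
[([0.4317, 0.0751, 0.1241], 0.53), ([0.6154, -0.2746, -0.0012], 0.37)]
go tx 3.4 ty 1.9 tz 46.3 turn 0.03  (yang 88.3, tilt 0.10) rows~0.7
0.0 tx 0.0 tz -0.0
0.1 tx -3.9 tz -14.3
0.2 tx -9.2 tz -28.2
0.3 tx -15.9 tz -41.4
0.4 tx -23.9 tz -53.9
0.5 tx -33.1 tz -65.6
0.6 tx -43.4 tz -76.3
0.7 tx -54.7 tz -85.9
0.8 tx -66.9 tz -94.3
0.9 tx -79.9 tz -101.5
1.0 tx -93.6 tz -107.3
1.1 tx -107.7 tz -111.7
1.2 tx -122.3 tz -114.7
1.3 tx -137.0 tz -116.3
1.4 tx -151.9 tz -116.3
1.5 tx -166.7 tz -114.9
1.6 tx -181.2 tz -112.0
1.7 tx -195.4 tz -107.7
```

```bash
python3 -m crank '[{"tx":3.4,"ty":2,"tz":30,"turn":0},{"tx":3.4,"ty":2,"tz":45.5,"turn":0},{"tx":3.4,"ty":2,"tz":45.5,"turn":0}]' 50 25
python3 -m crank '[{"tx":0,"ty":0,"tz":0,"turn":0},{"tx":0,"ty":0,"tz":0,"turn":0},{"tx":0,"ty":0,"tz":0,"turn":0},{"tx":0,"ty":0,"tz":0,"turn":0}]' 15 25
python3 -m crank '[{"tx":-3.9,"ty":0,"tz":-14.3,"turn":0},{"tx":-9.2,"ty":0,"tz":-28.2,"turn":0},{"tx":-15.9,"ty":0,"tz":-41.4,"turn":0},{"tx":-23.9,"ty":0,"tz":-53.9,"turn":0},{"tx":-33.1,"ty":0,"tz":-65.6,"turn":0}]'
```

```text
time: 7.98
position: [0.4883, -0.0637, 0.1032]
tool_rot: [-0.048, -3.14, 0.0]
ft_force: [0.2, 0.6, 0.8]
grip_width: 0.57
grip_force: 0.0
time: 8.48
position: [0.4892, -0.0643, 0.1042]
tool_rot: [0.049, 3.14, 0.0]
ft_force: [-0.5, -0.1, 2.2]
grip_width: 0.317
grip_force: 25.0
time: 9.1
position: [0.5214, -0.0653, 0.1698]
tool_rot: [-0.049, -3.139, 0.0]
ft_force: [-0.8, -1.7, -5.6]
grip_width: 0.315
grip_force: 25.0
```

```bash
python3 -m crank '[{"tx":-10.3,"ty":0,"tz":-10.7,"turn":0},{"tx":-21.6,"ty":0,"tz":-20.3,"turn":0},{"tx":-33.8,"ty":0,"tz":-28.7,"turn":0},{"tx":-46.8,"ty":0,"tz":-35.9,"turn":0},{"tx":-60.5,"ty":0,"tz":-41.7,"turn":0}]'
python3 -m crank '[{"tx":-14.1,"ty":0,"tz":-4.4,"turn":0},{"tx":-28.7,"ty":0,"tz":-7.4,"turn":0},{"tx":-43.4,"ty":0,"tz":-9,"turn":0},{"tx":-58.3,"ty":0,"tz":-9,"turn":0},{"tx":-73.1,"ty":0,"tz":-7.6,"turn":0}]'
python3 -m crank '[{"tx":-14.5,"ty":0,"tz":2.9,"turn":0},{"tx":-21.6,"ty":0,"tz":4.9,"turn":0},{"tx":-21.6,"ty":0,"tz":4.9,"turn":0}]'
```

```text
time: 9.72
position: [0.5823, -0.0674, 0.2119]
tool_rot: [-0.049, -3.139, 0.0]
ft_force: [-3.6, -1.8, -1.7]
grip_width: 0.317
grip_force: 25.0
time: 10.35
position: [0.6564, -0.0699, 0.2203]
tool_rot: [0.049, 3.14, -0.001]
ft_force: [-2.5, -1.5, 1.9]
grip_width: 0.319
grip_force: 25.0
time: 10.72
position: [0.6797, -0.0707, 0.2151]
tool_rot: [0.049, 3.136, -0.002]
ft_force: [1.6, -3.1, 4.1]
grip_width: 0.316
grip_force: 25.0
```

```bash
python3 -m crank '[{"tx":0,"ty":0,"tz":0,"turn":0},{"tx":0,"ty":0,"tz":0,"turn":0},{"tx":0,"ty":0,"tz":-40,"turn":0},{"tx":0,"ty":0,"tz":-100,"turn":0},{"tx":0,"ty":0,"tz":-105,"turn":0}]' 55
python3 -m crank '[{"tx":50,"ty":50,"tz":0,"turn":0},{"tx":120,"ty":395,"tz":0,"turn":0},{"tx":120,"ty":395,"tz":0,"turn":0},{"tx":120,"ty":395,"tz":0,"turn":0},{"tx":120,"ty":395,"tz":0,"turn":0}]'
python3 -m crank '[{"tx":0,"ty":100,"tz":0,"turn":0},{"tx":0,"ty":100,"tz":0,"turn":0},{"tx":0,"ty":100,"tz":0,"turn":0}]'
cat >> h.py <<'E'
def caps(cam='wrist',fn=None,zr=(.02,.05),amin=40):
    im,d,m=shot(cam,fn); W=world(m,d); out=[]
    reg=(W[...,1]>.17)&(W[...,1]<.52)&(W[...,0]>.3)&(W[...,0]<.7)&(W[...,2]>zr[0])&(W[...,2]<zr[1])
    k,l,st,c=cv2.connectedComponentsWithStats(reg.astype(np.uint8),connectivity=4)
    for i in range(1,k):
        if st[i,4]<amin: continue
        q=W[l==i]; t=q[q[:,2]>np.percentile(q[:,2],80)-.003]
        (x,y),rr=cv2.minEnclosingCircle(t[:,:2].astype(np.float32)*1000)
        col=np.median(im[l==i],0)
        print('%s area %d circ (%.4f,%.4f) r %.1f med %s z %.4f'%(col,st[i,4],x/1000,y/1000,rr,np.round(np.median(t[:,:2],0),4),np.median(t[:,2])))
    return im,W
E
python3 - <<'E'
from h import *
caps(fn='w3.png'); caps('top')
go([.5555,.2885,.12],90+YAW)
E
```

```text
time: 11.35
position: [0.6787, -0.07, 0.3241]
tool_rot: [0.047, 3.133, 0.001]
ft_force: [-0.3, 1.4, -0.2]
grip_width: 0.624
grip_force: 0.0
time: 11.98
position: [0.5875, 0.2239, 0.3177]
tool_rot: [-0.047, -3.14, -0.001]
ft_force: [0.8, 0.8, -0.3]
grip_width: 0.633
grip_force: 0.0
time: 12.35
position: [0.5895, 0.3268, 0.3162]
tool_rot: [-0.036, -3.138, -0.001]
ft_force: [-0.5, 0.1, -0.5]
grip_width: 0.63
grip_force: 0.0
[219. 119. 221.] area 529 circ (0.4007,0.3699) r 15.9 med [0.4013 0.3691] z 0.0295
[255. 255. 255.] area 537 circ (0.4209,0.2811) r 16.3 med [0.4211 0.2817] z 0.0294
[255. 254. 251.] area 468 circ (0.4902,0.4110) r 16.0 med [0.4903 0.4109] z 0.0295
[255. 255. 254.] area 378 circ (0.5576,0.2914) r 15.7 med [0.5573 0.2914] z 0.0294
[76. 70. 64.] area 226 circ (0.6081,0.3999) r 13.0 med [0.6083 0.3992] z 0.0232
[ 62. 150.  68.] area 381 circ (0.6220,0.2521) r 15.9 med [0.6218 0.2524] z 0.0291
[240. 133. 144.] area 361 circ (0.6443,0.3169) r 15.8 med [0.6435 0.3168] z 0.0292
[252. 245. 226.] area 1560 circ (0.6871,0.4720) r 48.0 med [0.6825 0.4724] z 0.0235
[246. 139. 158.] area 117 circ (0.6436,0.3143) r 16.6 med [0.643 0.314] z 0.0319
[ 40. 149.  57.] area 105 circ (0.6206,0.2496) r 15.3 med [0.6217 0.2493] z 0.0312
[60.5 57.  50. ] area 52 circ (0.6064,0.3994) r 12.5 med [0.6038 0.4002] z 0.0249
[255. 255. 255.] area 107 circ (0.5555,0.2893) r 15.7 med [0.5551 0.2881] z 0.0320
[255. 254. 251.] area 114 circ (0.4875,0.4097) r 15.5 med [0.4881 0.408 ] z 0.0312
[255. 255. 255.] area 109 circ (0.4186,0.2790) r 15.5 med [0.4192 0.2781] z 0.0315
[206.5  92.5 220. ] area 114 circ (0.3997,0.3690) r 15.6 med [0.3993 0.3689] z 0.0309
[ 70. 253. 246.] area 113 circ (0.3487,0.2490) r 16.0 med [0.35   0.2483] z 0.0307
go tx 34.7 ty -33.6 tz 197.6 turn 0.01  (yang 88.3, tilt 0.12) rows~3.3
```

View pics/w3.png

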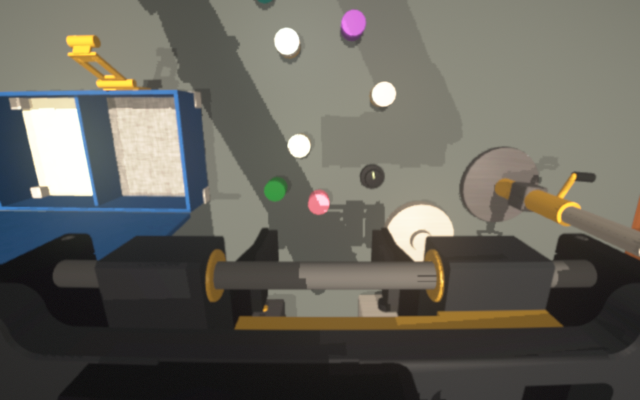

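```bash
python3 -m crank '[{"tx":33,"ty":-31,"tz":190,"turn":0},{"tx":33,"ty":-31,"tz":190,"turn":0},{"tx":33,"ty":-31,"tz":190,"turn":0},{"tx":33,"ty":-31,"tz":230,"turn":0},{"tx":33,"ty":-31,"tz":260,"turn":0}]' 55 20
python3 - <<'E'
from h import *
go([.5572,.2907,.026],90+YAW)
E
```

```text
time: 13.08
position: [0.5569, 0.2882, 0.0562]
tool_rot: [-0.054, -3.138, 0.003]
ft_force: [-0.5, 0.4, 0.3]
grip_width: 0.632
grip_force: 0.0
go tx -0.3 ty 2.6 tz 30.2 turn -0.03  (yang 88.0, tilt 0.20) rows~0.5
```

```bash
python3 -m crank '[{"tx":0,"ty":2.5,"tz":30,"turn":0},{"tx":0,"ty":2.5,"tz":30,"turn":0},{"tx":0,"ty":2.5,"tz":30,"turn":0}]' 55 20
python3 -m crank '[{"tx":0,"ty":0,"tz":0,"turn":0},{"tx":0,"ty":0,"tz":0,"turn":0},{"tx":0,"ty":0,"tz":0,"turn":0},{"tx":0,"ty":0,"tz":-60,"turn":0},{"tx":0,"ty":0,"tz":-110,"turn":0}]' 20 20
python3 - <<'E'
from h import *
go([.588,.0735,.032],90+YAW)
E
```

```text
time: 13.45
position: [0.5592, 0.2931, 0.0301]
tool_rot: [0.051, 3.14, 0.001]
ft_force: [0.4, 0.2, 0.7]
grip_width: 0.632
grip_force: 0.0
time: 14.08
position: [0.5581, 0.2939, 0.1401]
tool_rot: [-0.049, -3.141, 0.0]
ft_force: [-0.1, 0.2, -0.1]
grip_width: 0.36
grip_force: 20.0
go tx -36.8 ty -219.3 tz 108.1 turn 0.00  (yang 88.2, tilt 0.01) rows~4.0
```

```bash
python3 -m crank '[{"tx":-37,"ty":-219,"tz":0,"turn":0},{"tx":-37,"ty":-219,"tz":0,"turn":0},{"tx":-37,"ty":-219,"tz":0,"turn":0},{"tx":-37,"ty":-219,"tz":0,"turn":0},{"tx":-37,"ty":-219,"tz":50,"turn":0}]'
python3 -m crank '[{"tx":0,"ty":0,"tz":45,"turn":0},{"tx":0,"ty":0,"tz":45,"turn":0},{"tx":0,"ty":0,"tz":45,"turn":0}]'
python3 - <<'E'
from h import *
go([.588,.0735,.034],90+YAW); print(ctrl.get_state()['ft_force'])
E
```

```text
time: 14.7
position: [0.5927, 0.0694, 0.0926]
tool_rot: [0.059, 3.131, 0.001]
ft_force: [1.1, 1.0, -0.4]
grip_width: 0.359
grip_force: 20.0
time: 15.08
position: [0.5895, 0.074, 0.0452]
tool_rot: [0.048, 3.139, 0.0]
ft_force: [0.0, -0.9, -0.9]
grip_width: 0.362
grip_force: 20.0
go tx 1.5 ty -0.6 tz 11.2 turn 0.01  (yang 88.2, tilt 0.12) rows~0.2
[ 0.02255605 -0.89728556 -0.86748785]
```

```bash
python3 -m crank '[{"tx":1,"ty":0,"tz":6,"turn":0},{"tx":1,"ty":0,"tz":10,"turn":0},{"tx":1,"ty":0,"tz":11,"turn":0},{"tx":1,"ty":0,"tz":11,"turn":0}]'
python3 -m crank '[{"tx":0,"ty":0,"tz":0,"turn":0},{"tx":0,"ty":0,"tz":0,"turn":0},{"tx":0,"ty":0,"tz":-60,"turn":0},{"tx":0,"ty":0,"tz":-120,"turn":0},{"tx":0,"ty":0,"tz":-180,"turn":0}]' 50
python3 - <<'E'
from h import *
caps('top'); im,d,m=shot('wrist'); W=world(m,d)
go([.4895,.4105,.026],90+YAW)
E
```

```text
time: 15.58
position: [0.5883, 0.0744, 0.0346]
tool_rot: [0.048, 3.139, 0.002]
ft_force: [-2.6, -0.1, 7.7]
grip_width: 0.363
grip_force: 20.0
time: 16.2
position: [0.5871, 0.0738, 0.2144]
tool_rot: [-0.049, -3.141, 0.0]
ft_force: [1.3, 0.3, -0.9]
grip_width: 0.57
grip_force: 0.0
[251. 246. 233.] area 489 circ (0.6950,0.4702) r 47.7 med [0.6845 0.4694] z 0.0262
[255. 215. 233.] area 120 circ (0.6440,0.3146) r 16.7 med [0.643  0.3137] z 0.0313
[ 73. 236.  97.] area 107 circ (0.6205,0.2506) r 15.6 med [0.6194 0.2514] z 0.0308
[47. 44. 44.] area 72 circ (0.6081,0.3987) r 13.4 med [0.6067 0.3983] z 0.0255
[255. 255. 254.] area 115 circ (0.4881,0.4099) r 15.8 med [0.4881 0.4098] z 0.0321
[255. 255. 255.] area 111 circ (0.4191,0.2790) r 15.4 med [0.4193 0.2778] z 0.0312
[220.  99. 232.] area 115 circ (0.3999,0.3689) r 15.6 med [0.399 0.368] z 0.0318
[ 64. 250. 239.] area 117 circ (0.3488,0.2490) r 15.6 med [0.3498 0.2481] z 0.0311
go tx 115.0 ty 332.4 tz 194.3 turn 0.00  (yang 88.2, tilt 0.77) rows~6.4
```

```bash
python3 -m crank '[{"tx":97,"ty":330,"tz":50,"turn":0},{"tx":97,"ty":330,"tz":50,"turn":0},{"tx":97,"ty":330,"tz":50,"turn":0},{"tx":97,"ty":330,"tz":50,"turn":0},{"tx":97,"ty":330,"tz":50,"turn":0}]' 55 20
python3 -m crank '[{"tx":2,"ty":25,"tz":40,"turn":0},{"tx":2,"ty":25,"tz":100,"turn":0},{"tx":2,"ty":25,"tz":100,"turn":0},{"tx":2,"ty":25,"tz":100,"turn":0}]'
python3 - <<'E'
from h import *
go([.4895,.4105,.027],90+YAW)
E
```

```text
time: 16.92
position: [0.5086, 0.3748, 0.1669]
tool_rot: [-0.049, -3.141, 0.0]
ft_force: [0.8, 0.0, -0.3]
grip_width: 0.631
grip_force: 0.0
time: 17.42
position: [0.5094, 0.3981, 0.0693]
tool_rot: [0.051, 3.14, 0.001]
ft_force: [-0.8, -0.5, 0.7]
grip_width: 0.633
grip_force: 0.0
go tx 20.4 ty 11.8 tz 42.3 turn -0.01  (yang 88.2, tilt 0.11) rows~0.8
```

```bash
python3 -m crank '[{"tx":20.5,"ty":12,"tz":0,"turn":0},{"tx":20.5,"ty":12,"tz":30,"turn":0},{"tx":20.5,"ty":12,"tz":42,"turn":0},{"tx":20.5,"ty":12,"tz":42,"turn":0}]'
python3 -m crank '[{"tx":0,"ty":0,"tz":0,"turn":0},{"tx":0,"ty":0,"tz":0,"turn":0},{"tx":0,"ty":0,"tz":0,"turn":0},{"tx":0,"ty":0,"tz":-60,"turn":0},{"tx":0,"ty":0,"tz":-110,"turn":0}]' 20 20
python3 - <<'E'
from h import *
go([.551,.0745,.034],90+YAW)
E
```

```text
time: 17.92
position: [0.489, 0.4104, 0.0267]
tool_rot: [0.051, 3.14, 0.001]
ft_force: [0.1, -0.1, 0.3]
grip_width: 0.632
grip_force: 0.0
time: 18.55
position: [0.488, 0.4107, 0.1371]
tool_rot: [0.049, 3.141, -0.0]
ft_force: [-0.3, 0.8, -0.1]
grip_width: 0.358
grip_force: 20.0
go tx -73.4 ty -334.1 tz 103.2 turn 0.00  (yang 88.2, tilt 0.02) rows~5.7
```

```bash
python3 -m crank '[{"tx":-73,"ty":-334,"tz":-10,"turn":0},{"tx":-73,"ty":-334,"tz":-10,"turn":0},{"tx":-73,"ty":-334,"tz":-10,"turn":0},{"tx":-73,"ty":-334,"tz":-10,"turn":0},{"tx":-73,"ty":-334,"tz":-10,"turn":0}]'
python3 -m crank '[{"tx":-13,"ty":-28,"tz":0,"turn":0},{"tx":-13,"ty":-28,"tz":0,"turn":0},{"tx":-13,"ty":-28,"tz":50,"turn":0},{"tx":-13,"ty":-28,"tz":80,"turn":0},{"tx":-13,"ty":-28,"tz":80,"turn":0}]'
python3 - <<'E'
from h import *
go([.551,.0745,.032],90+YAW)
E
```

```text
time: 19.18
position: [0.5453, 0.1018, 0.1452]
tool_rot: [0.048, 3.141, 0.001]
ft_force: [0.3, -0.8, -1.1]
grip_width: 0.366
grip_force: 20.0
time: 19.8
position: [0.5552, 0.0768, 0.0628]
tool_rot: [-0.045, -3.136, 0.001]
ft_force: [0.7, 0.7, -0.3]
grip_width: 0.36
grip_force: 20.0
go tx 4.0 ty -2.4 tz 30.8 turn 0.03  (yang 88.3, tilt 0.28) rows~0.5
```

```bash
python3 -m crank '[{"tx":6,"ty":-2,"tz":0,"turn":0},{"tx":6,"ty":-2,"tz":0,"turn":0},{"tx":6,"ty":-2,"tz":20,"turn":0},{"tx":6,"ty":-2,"tz":30.5,"turn":0},{"tx":6,"ty":-2,"tz":30.5,"turn":0}]'
python3 -m crank '[{"tx":0,"ty":0,"tz":0,"turn":0},{"tx":0,"ty":0,"tz":0,"turn":0},{"tx":0,"ty":0,"tz":-60,"turn":0},{"tx":0,"ty":0,"tz":-120,"turn":0},{"tx":0,"ty":0,"tz":-180,"turn":0}]' 50
python3 - <<'E'
from h import *
caps('top')
go([.4205,.2803,.026],90+YAW)
E
```

```text
time: 20.42
position: [0.551, 0.0736, 0.0342]
tool_rot: [-0.049, -3.141, 0.0]
ft_force: [-0.4, 0.1, -0.5]
grip_width: 0.362
grip_force: 20.0
time: 21.05
position: [0.5513, 0.0734, 0.2168]
tool_rot: [0.049, 3.14, 0.001]
ft_force: [0.8, 0.4, 0.1]
grip_width: 0.575
grip_force: 0.0
[252. 246. 234.] area 492 circ (0.6905,0.4712) r 49.0 med [0.6843 0.4714] z 0.0262
[255.  214.5 233. ] area 120 circ (0.6438,0.3149) r 16.5 med [0.6432 0.3139] z 0.0316
[ 75. 237.  98.] area 85 circ (0.6211,0.2507) r 15.0 med [0.6215 0.2522] z 0.0312
[48.5 45.  44. ] area 72 circ (0.6076,0.3989) r 13.8 med [0.6079 0.3991] z 0.0251
[255. 255. 255.] area 113 circ (0.4190,0.2795) r 15.5 med [0.4164 0.2781] z 0.0313
[221.  99. 232.] area 113 circ (0.4006,0.3688) r 15.9 med [0.3993 0.3703] z 0.0311
[ 65. 250. 239.] area 116 circ (0.3487,0.2494) r 15.6 med [0.3498 0.2505] z 0.0311
go tx 144.2 ty 201.1 tz 198.6 turn -0.00  (yang 88.2, tilt 0.81) rows~5.1
```

```bash
python3 -m crank '[{"tx":125,"ty":200,"tz":50,"turn":0},{"tx":125,"ty":200,"tz":50,"turn":0},{"tx":125,"ty":200,"tz":50,"turn":0},{"tx":125,"ty":200,"tz":50,"turn":0},{"tx":125,"ty":200,"tz":130,"turn":0}]' 55 20
python3 - <<'E'
from h import *
go([.4205,.2803,.027],90+YAW)
E
```

```text
time: 21.72
position: [0.4329, 0.2848, 0.1048]
tool_rot: [0.035, 3.134, 0.014]
ft_force: [0.8, 0.5, -0.8]
grip_width: 0.632
grip_force: 0.0
go tx 12.8 ty -5.5 tz 77.7 turn 0.10  (yang 88.7, tilt 0.65) rows~1.3
```

```bash
python3 -m crank '[{"tx":10,"ty":-5,"tz":20,"turn":0},{"tx":10,"ty":-5,"tz":20,"turn":0},{"tx":10,"ty":-5,"tz":40,"turn":0},{"tx":10,"ty":-5,"tz":40,"turn":0}]' 55 20
python3 - <<'E'
from h import *
go([.4205,.2803,.027],90+YAW)
E
```

```text
time: 22.22
position: [0.423, 0.2727, 0.0624]
tool_rot: [0.05, 3.141, 0.0]
ft_force: [0.4, -1.0, -0.2]
grip_width: 0.631
grip_force: 0.0
go tx 2.8 ty 7.5 tz 35.4 turn -0.00  (yang 88.2, tilt 0.02) rows~0.6
```

```bash
python3 -m crank '[{"tx":3,"ty":7.5,"tz":0,"turn":0},{"tx":3,"ty":7.5,"tz":30,"turn":0},{"tx":3,"ty":7.5,"tz":35,"turn":0},{"tx":3,"ty":7.5,"tz":35,"turn":0}]'
python3 -m crank '[{"tx":0,"ty":0,"tz":0,"turn":0},{"tx":0,"ty":0,"tz":0,"turn":0},{"tx":0,"ty":0,"tz":0,"turn":0},{"tx":0,"ty":0,"tz":-60,"turn":0},{"tx":0,"ty":0,"tz":-122,"turn":0}]' 20 20
python3 - <<'E'
from h import *
go([.514,.0757,.100],90+YAW)
E
```

```text
time: 22.72
position: [0.4199, 0.2807, 0.0275]
tool_rot: [0.049, 3.141, 0.0]
ft_force: [0.2, -0.1, -0.6]
grip_width: 0.632
grip_force: 0.0
time: 23.35
position: [0.419, 0.2797, 0.1497]
tool_rot: [-0.049, -3.14, 0.002]
ft_force: [0.6, 1.1, 0.2]
grip_width: 0.367
grip_force: 20.0
go tx -101.4 ty -200.8 tz 49.8 turn 0.00  (yang 88.2, tilt 0.12) rows~3.7
```

```bash
python3 -m crank '[{"tx":-60,"ty":0,"tz":-20,"turn":0},{"tx":-103,"ty":-30,"tz":-20,"turn":0},{"tx":-103,"ty":-201,"tz":-20,"turn":0},{"tx":-103,"ty":-201,"tz":-20,"turn":0},{"tx":-103,"ty":-201,"tz":-20,"turn":0}]'
python3 -m crank '[{"tx":0,"ty":-20,"tz":0,"turn":0},{"tx":0,"ty":-20,"tz":0,"turn":0},{"tx":0,"ty":-20,"tz":0,"turn":0}]'
python3 - <<'E'
from h import *
go([.516,.0757,.0325],90+YAW)
E
```

```text
time: 23.98
position: [0.5161, 0.0729, 0.1688]
tool_rot: [-0.053, -3.141, 0.001]
ft_force: [-0.1, 0.8, -0.6]
grip_width: 0.362
grip_force: 20.0
time: 24.35
position: [0.5158, 0.0587, 0.1688]
tool_rot: [0.044, 3.141, 0.002]
ft_force: [-0.4, 1.1, -0.1]
grip_width: 0.364
grip_force: 20.0
go tx 0.3 ty 16.9 tz 136.3 turn 0.04  (yang 88.4, tilt 0.06) rows~2.2
```

```bash
python3 -m crank '[{"tx":0,"ty":17,"tz":20,"turn":0},{"tx":0,"ty":17,"tz":70,"turn":0},{"tx":0,"ty":17,"tz":105,"turn":0},{"tx":0,"ty":17,"tz":105,"turn":0}]'
python3 - <<'E'
from h import *
go([.516,.0757,.0325],90+YAW)
E
```

```text
time: 24.85
position: [0.5137, 0.0749, 0.0612]
tool_rot: [-0.043, -3.135, 0.003]
ft_force: [0.5, -0.0, -0.4]
grip_width: 0.364
grip_force: 20.0
go tx -2.4 ty 0.9 tz 28.7 turn 0.04  (yang 88.4, tilt 0.37) rows~0.5
```

```bash
python3 -m crank '[{"tx":-2,"ty":0,"tz":0,"turn":0},{"tx":-2,"ty":0,"tz":20,"turn":0},{"tx":-2,"ty":0,"tz":29,"turn":0},{"tx":-2,"ty":0,"tz":29,"turn":0}]'
python3 -m crank '[{"tx":0,"ty":0,"tz":0,"turn":0},{"tx":0,"ty":0,"tz":0,"turn":0},{"tx":0,"ty":0,"tz":-60,"turn":0},{"tx":0,"ty":0,"tz":-120,"turn":0},{"tx":0,"ty":0,"tz":-180,"turn":0}]' 50
python3 -m crank '[{"tx":-50,"ty":-200,"tz":-100,"turn":0},{"tx":-50,"ty":-200,"tz":-100,"turn":0},{"tx":-50,"ty":-200,"tz":-100,"turn":0},{"tx":-50,"ty":-200,"tz":-100,"turn":0},{"tx":-50,"ty":-200,"tz":-100,"turn":0}]' 87
python3 - <<'E'
from h import *
im,d,m=shot('wrist','w4.png'); W=world(m,d); np.savez('w4.npz',im=im,W=W)
print('cup',[(np.round(r['xyz'],4).tolist(),round(r['confidence'],2)) for r in ctrl.mark_of('wrist','cup')][:2])
print('coaster',[(np.round(r['xyz'],4).tolist(),round(r['confidence'],2)) for r in ctrl.mark_of('wrist','coaster')][:2])
r,g,b=[im[...,i].astype(int) for i in range(3)]
co=(abs(W[...,1]+.275)<.07)&(abs(W[...,0]-.48)<.07)&(W[...,2]<.012)&(W[...,2]>-.01)&(r-b>50)
q=W[co][:,:2].astype(np.float32)*1000; print('coaster fit',cv2.minEnclosingCircle(q),cv2.fitEllipse(cv2.convexHull(q)))
hi=(abs(W[...,1]+.275)<.07)&(abs(W[...,0]-.48)<.07)&(W[...,2]>.06)&(W[...,2]<.08)
q=W[hi][:,:2].astype(np.float32)*1000; print('rim',len(q), cv2.minEnclosingCircle(q) if len(q)>4 else 0)
go([.482,-.275,.2],90+YAW)
E
```

```text
time: 25.35
position: [0.5192, 0.0745, 0.0372]
tool_rot: [0.047, 3.14, 0.003]
ft_force: [-3.7, -0.0, 6.3]
grip_width: 0.36
grip_force: 20.0
time: 25.98
position: [0.5185, 0.073, 0.2174]
tool_rot: [0.049, 3.14, 0.001]
ft_force: [1.5, 0.3, -0.1]
grip_width: 0.571
grip_force: 0.0
time: 26.6
position: [0.5625, -0.133, 0.3171]
tool_rot: [0.06, 3.137, -0.003]
ft_force: [-0.1, -0.9, -0.9]
grip_width: 0.985
grip_force: 0.0
cup [([0.4774, -0.2732, 0.005], 0.92)]
coaster [([0.4368, 0.0822, 0.1218], 0.29)]
coaster fit ((480.0625305175781, -275.8880310058594), 51.7232780456543) ((479.7091979980469, -276.1812744140625), (101.88322448730469, 102.68475341796875), 39.95026779174805)
rim 770 ((477.8230285644531, -272.156494140625), 34.2268180847168)
go tx 75.5 ty -150.6 tz 114.3 turn 0.02  (yang 88.3, tilt 0.07) rows~3.3
```

View pics/w4.png

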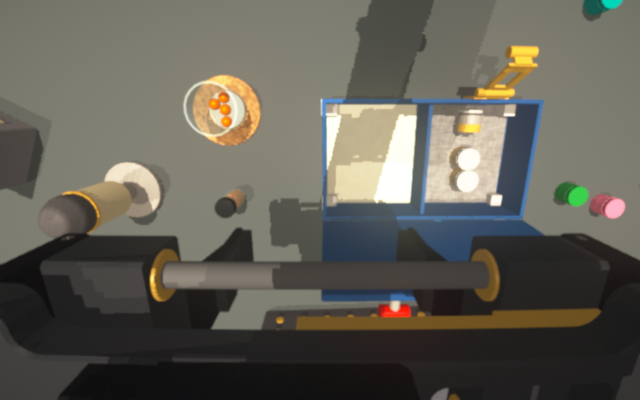

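The third capsule (468,122) looks tipped; cup holds about 5 balls at (222,105). I'll check the tipped one first.

Run:
```python
from h import *
z=np.load('w4.npz');im=z['im'];W=z['W']
a=cv2.resize(im[95:225,420:545,::-1],None,fx=4,fy=4,interpolation=cv2.INTER_CUBIC);cv2.imwrite('pics/c4.png',a)
for v in range(104,196,4): print(v,[tuple(np.round(W[v,u]*1000).astype(int)) for u in (461,468,475)], im[v,468])
```

```text
104 [(np.int64(483), np.int64(70), np.int64(5)), (np.int64(484), np.int64(72), np.int64(23)), (np.int64(484), np.int64(82), np.int64(23))] [ 98  99 104]
108 [(np.int64(489), np.int64(71), np.int64(4)), (np.int64(489), np.int64(81), np.int64(4)), (np.int64(490), np.int64(91), np.int64(4))] [133 123 109]
112 [(np.int64(494), np.int64(63), np.int64(22)), (np.int64(495), np.int64(68), np.int64(33)), (np.int64(495), np.int64(76), np.int64(36))] [219 199 174]
116 [(np.int64(500), np.int64(62), np.int64(25)), (np.int64(500), np.int64(68), np.int64(33)), (np.int64(500), np.int64(76), np.int64(37))] [230 215 185]
120 [(np.int64(505), np.int64(62), np.int64(27)), (np.int64(505), np.int64(67), np.int64(36)), (np.int64(506), np.int64(78), np.int64(35))] [239 225 198]
124 [(np.int64(511), np.int64(62), np.int64(27)), (np.int64(511), np.int64(69), np.int64(33)), (np.int64(511), np.int64(78), np.int64(35))] [251 222 136]
128 [(np.int64(516), np.int64(62), np.int64(27)), (np.int64(516), np.int64(68), np.int64(37)), (np.int64(516), np.int64(79), np.int64(35))] [255 238  86]
132 [(np.int64(524), np.in
[... 1720 characters left out ...]
p.int64(75), np.int64(34)), (np.int64(585), np.int64(85), np.int64(36))] [255 253 247]
180 [(np.int64(590), np.int64(65), np.int64(35)), (np.int64(591), np.int64(76), np.int64(35)), (np.int64(591), np.int64(86), np.int64(36))] [255 253 247]
184 [(np.int64(596), np.int64(65), np.int64(36)), (np.int64(597), np.int64(77), np.int64(34)), (np.int64(597), np.int64(86), np.int64(36))] [255 253 246]
188 [(np.int64(603), np.int64(67), np.int64(33)), (np.int64(603), np.int64(77), np.int64(34)), (np.int64(611), np.int64(103), np.int64(5))] [255 253 246]
192 [(np.int64(617), np.int64(81), np.int64(5)), (np.int64(618), np.int64(92), np.int64(4)), (np.int64(618), np.int64(103), np.int64(6))] [238 226 206]
```

View pics/c4.png

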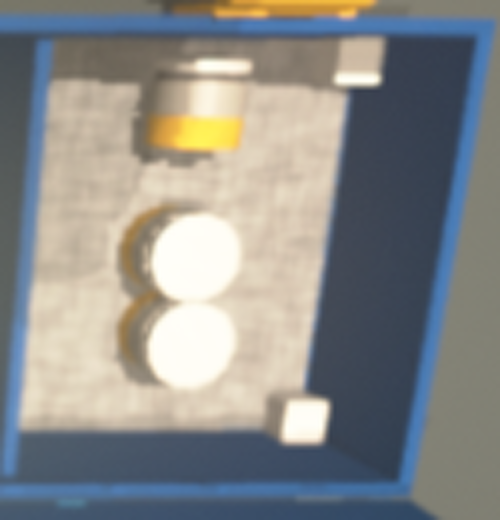

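```bash
python3 -m crank '[{"tx":53,"ty":200,"tz":100,"turn":0},{"tx":53,"ty":205,"tz":100,"turn":0},{"tx":53,"ty":205,"tz":100,"turn":0},{"tx":53,"ty":205,"tz":150,"turn":0},{"tx":53,"ty":205,"tz":200,"turn":0}]' 48 10
python3 -m crank '[{"tx":0,"ty":0,"tz":0,"turn":0},{"tx":0,"ty":0,"tz":0,"turn":0}]'
python3 - <<'E'
from h import *
go([.509,.0725,.034],90+YAW)
E
```

```text
time: 27.38
position: [0.5145, 0.0833, 0.1182]
tool_rot: [0.035, 3.14, 0.005]
ft_force: [0.8, -0.2, -0.2]
grip_width: 0.575
grip_force: 0.0
time: 27.62
position: [0.5166, 0.0778, 0.1211]
tool_rot: [0.048, 3.139, 0.001]
ft_force: [-0.5, -0.0, 0.8]
grip_width: 0.552
grip_force: 0.0
go tx 7.6 ty -5.6 tz 87.1 turn 0.01  (yang 88.3, tilt 0.12) rows~1.4
```

```bash
python3 -m crank '[{"tx":7,"ty":-5,"tz":0,"turn":0},{"tx":7,"ty":-5,"tz":50,"turn":0},{"tx":7,"ty":-5,"tz":80,"turn":0},{"tx":7,"ty":-5,"tz":87,"turn":0},{"tx":7,"ty":-5,"tz":87,"turn":0}]'
python3 -m crank '[{"tx":0,"ty":0,"tz":0,"turn":0},{"tx":0,"ty":0,"tz":0,"turn":0},{"tx":0,"ty":0,"tz":0,"turn":0},{"tx":0,"ty":0,"tz":0,"turn":0}]' 15 10
python3 - <<'E'
from h import *
go([.498,.073,.105],90+YAW)
E
```

```text
time: 28.25
position: [0.5095, 0.0725, 0.0338]
tool_rot: [0.05, 3.139, 0.001]
ft_force: [0.7, 0.1, 0.8]
grip_width: 0.55
grip_force: 0.0
time: 28.75
position: [0.5093, 0.073, 0.0333]
tool_rot: [0.049, 3.14, 0.001]
ft_force: [0.1, -0.3, 6.0]
grip_width: 0.368
grip_force: 10.0
go tx 11.1 ty -0.3 tz -71.7 turn 0.01  (yang 88.2, tilt 0.10) rows~1.2
```

```bash
python3 -m crank '[{"tx":0,"ty":0,"tz":-30,"turn":0},{"tx":0,"ty":0,"tz":-75,"turn":0},{"tx":11,"ty":0,"tz":-75,"turn":0},{"tx":11,"ty":0,"tz":-75,"turn":0},{"tx":11,"ty":0,"tz":-75,"turn":0}]'
python3 -m crank '[{"tx":-1,"ty":0,"tz":10,"turn":0},{"tx":-3,"ty":0,"tz":15,"turn":0},{"tx":-5,"ty":0,"tz":20,"turn":0},{"tx":-6,"ty":0,"tz":25,"turn":0},{"tx":-6,"ty":0,"tz":28,"turn":0}]'
python3 - <<'E'
from h import *
im,d,m=shot('scene'); 
p=cv2.projectPoints(np.array([[.505,.073,.07]]),cv2.Rodrigues(Rm(m['orientation']).T)[0],-Rm(m['orientation']).T@np.array(m['origin']),m['intrinsics'],m['dist_coeffs'])[0].ravel().astype(int);print(p)
a=im[max(0,p[1]-60):p[1]+50,max(0,p[0]-75):p[0]+75,::-1];cv2.imwrite('pics/s5.png',cv2.resize(a,None,fx=5,fy=5,interpolation=cv2.INTER_CUBIC))
E
```

```text
time: 29.38
position: [0.4965, 0.073, 0.1061]
tool_rot: [-0.048, -3.139, 0.001]
ft_force: [-0.1, -0.4, 0.5]
grip_width: 0.365
grip_force: 10.0
time: 30.0
position: [0.5039, 0.0729, 0.0792]
tool_rot: [0.049, 3.14, 0.0]
ft_force: [1.5, 0.3, 3.7]
grip_width: 0.36
grip_force: 10.0
[339 220]
```

View pics/s5.png

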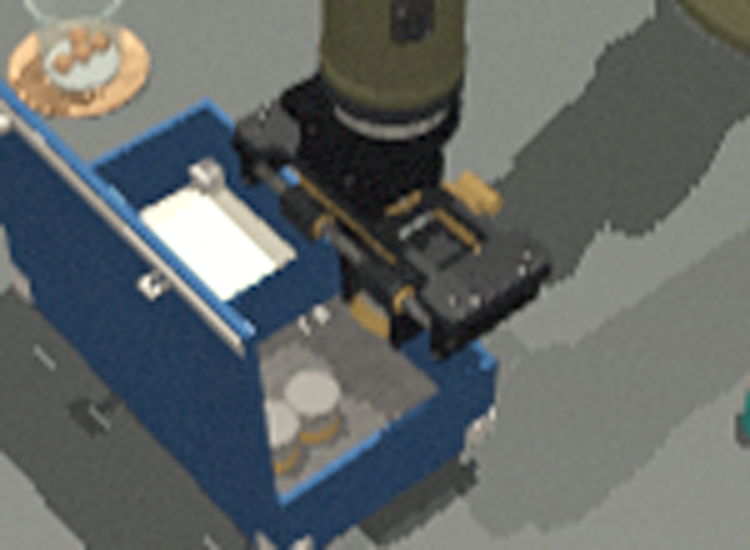

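```bash
python3 -m crank '[{"tx":-6,"ty":0,"tz":-4,"turn":0},{"tx":-13,"ty":0,"tz":0,"turn":0},{"tx":-13,"ty":0,"tz":20,"turn":0},{"tx":-13,"ty":0,"tz":30,"turn":0},{"tx":-13,"ty":0,"tz":35,"turn":0}]'
python3 -m crank '[{"tx":0,"ty":0,"tz":4,"turn":0},{"tx":0,"ty":0,"tz":8,"turn":0},{"tx":0,"ty":0,"tz":11,"turn":0},{"tx":0,"ty":0,"tz":13,"turn":0},{"tx":0,"ty":0,"tz":13,"turn":0}]'
```

```text
time: 30.68
position: [0.5159, 0.0722, 0.0434]
tool_rot: [-0.049, -3.14, 0.001]
ft_force: [-0.1, 0.3, 0.1]
grip_width: 0.364
grip_force: 10.0
time: 31.3
position: [0.517, 0.0726, 0.0325]
tool_rot: [0.049, 3.14, 0.001]
ft_force: [-2.7, -0.9, 7.1]
grip_width: 0.366
grip_force: 10.0
```

```bash
python3 -m crank '[{"tx":0,"ty":0,"tz":2,"turn":0},{"tx":0,"ty":0,"tz":4,"turn":0},{"tx":0,"ty":0,"tz":4,"turn":0}]'
python3 -m crank '[{"tx":0,"ty":0,"tz":-1,"turn":0},{"tx":0,"ty":0,"tz":-1,"turn":0},{"tx":0,"ty":0,"tz":-1,"turn":0},{"tx":0,"ty":0,"tz":-40,"turn":0},{"tx":0,"ty":0,"tz":-100,"turn":0}]' 50
python3 -m crank '[{"tx":-50,"ty":-200,"tz":-180,"turn":0},{"tx":-50,"ty":-200,"tz":-180,"turn":0},{"tx":-50,"ty":-200,"tz":-180,"turn":0},{"tx":-50,"ty":-200,"tz":-180,"turn":0},{"tx":-50,"ty":-200,"tz":-180,"turn":0}]' 87
python3 - <<'E'
from h import *
im,d,m=shot('wrist'); W=world(m,d)
reg=(W[...,1]>.02)&(W[...,1]<.13)&(W[...,0]>.485)&(W[...,0]<.62)&(W[...,2]>.025)&(W[...,2]<.06)
k,l,st,c=cv2.connectedComponentsWithStats(reg.astype(np.uint8),connectivity=4)
for i in range(1,k):
    if st[i,4]>30: q=W[l==i]; print(st[i,4],q.min(0).round(3),q.max(0).round(3),np.median(q,0).round(4),im[l==i].mean(0).round())
cv2.imwrite('pics/c6.png',cv2.resize(im[60:240,150:560,::-1],None,fx=1.9,fy=1.9,interpolation=cv2.INTER_CUBIC))
go([.479,-.2733,.2],90+YAW)
E
```

```text
time: 31.68
position: [0.5191, 0.0727, 0.0298]
tool_rot: [0.049, 3.136, 0.002]
ft_force: [-0.2, -1.0, 11.7]
grip_width: 0.369
grip_force: 10.0
time: 32.3
position: [0.5145, 0.0722, 0.1264]
tool_rot: [-0.048, -3.136, 0.003]
ft_force: [1.8, 0.4, 0.2]
grip_width: 0.57
grip_force: 0.0
time: 32.92
position: [0.5607, -0.1332, 0.3101]
tool_rot: [0.056, 3.137, -0.003]
ft_force: [0.8, 0.4, 0.2]
grip_width: 0.98
grip_force: 0.0
515 [0.505 0.056 0.025] [0.54  0.088 0.043] [0.5223 0.0695 0.037 ] [236. 231. 222.]
849 [0.544 0.057 0.025] [0.607 0.09  0.037] [0.5737 0.0719 0.0345] [244. 240. 229.]
go tx 77.6 ty -141.4 tz 111.0 turn -0.06  (yang 87.9, tilt 0.35) rows~3.1
```

View pics/c6.png

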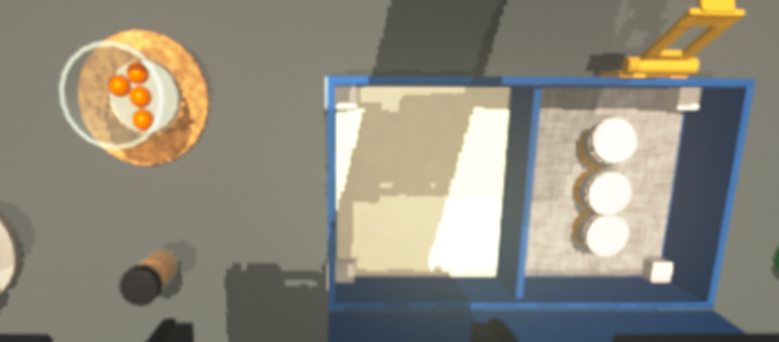

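Run:
```python
from h import *
im,d,m=shot('wrist'); W=world(m,d)
for x0,x1 in ((.49,.541),(.543,.577),(.579,.62)):
    reg=(W[...,1]>.02)&(W[...,1]<.13)&(W[...,0]>x0)&(W[...,0]<x1)&(W[...,2]>.028)&(W[...,2]<.06)&(im.min(2)>235)
    q=W[reg]; A=np.c_[q[:,:2]-q[:,:2].mean(0),np.ones(len(q))]; c,_,_,_=np.linalg.lstsq(A,q[:,2],rcond=None)
    print(len(q),q.mean(0).round(4),'slope deg',np.degrees(c[:2]).round(1),cv2.minEnclosingCircle(q[:,:2].astype(np.float32)*1000))
r,g,b=[im[...,i].astype(int) for i in range(3)]
o=(r>200)&(g<160)&(b<80)&(abs(W[...,1]+.275)<.06);k,l,st,c=cv2.connectedComponentsWithStats(o.astype(np.uint8))
for i in range(1,k):
    if st[i,4]>15: print('ball',st[i,4],np.median(W[l==i],0).round(3))
```

```text
368 [0.5207 0.0727 0.0378] slope deg [17.2  0.7] ((520.33642578125, 72.07627868652344), 14.941969871520996)
330 [0.5598 0.0736 0.0347] slope deg [ 0.2 -0.1] ((559.4799194335938, 73.97565460205078), 15.1621675491333)
307 [0.5921 0.0749 0.0347] slope deg [-0.1 -0.8] ((592.1619873046875, 74.43004608154297), 15.35302448272705)
ball 208 [ 0.47  -0.274  0.021]
ball 57 [ 0.495 -0.27   0.022]
```

```bash
python3 -m crank '[{"tx":40,"ty":205,"tz":100,"turn":0},{"tx":40,"ty":205,"tz":100,"turn":0},{"tx":40,"ty":205,"tz":100,"turn":0},{"tx":40,"ty":205,"tz":150,"turn":0},{"tx":40,"ty":205,"tz":200,"turn":0}]' 48 8
python3 -m crank '[{"tx":0,"ty":0,"tz":0,"turn":0},{"tx":0,"ty":0,"tz":0,"turn":0}]'
python3 - <<'E'
from h import *
go([.522,.0725,.033],90+YAW)
E
```

```text
time: 33.65
position: [0.525, 0.0821, 0.1081]
tool_rot: [-0.038, -3.141, -0.004]
ft_force: [0.4, 0.5, -1.0]
grip_width: 0.575
grip_force: 0.0
time: 33.9
position: [0.5273, 0.0768, 0.1115]
tool_rot: [0.049, 3.14, 0.0]
ft_force: [0.5, -0.3, 1.0]
grip_width: 0.554
grip_force: 0.0
go tx 5.3 ty -4.5 tz 78.5 turn 0.00  (yang 88.2, tilt 0.07) rows~1.3
```

```bash
python3 -m crank '[{"tx":5,"ty":-4,"tz":0,"turn":0},{"tx":5,"ty":-4,"tz":40,"turn":0},{"tx":5,"ty":-4,"tz":70,"turn":0},{"tx":5,"ty":-4,"tz":79,"turn":0},{"tx":5,"ty":-4,"tz":79,"turn":0}]'
python3 -m crank '[{"tx":0,"ty":0,"tz":0,"turn":0},{"tx":0,"ty":0,"tz":0,"turn":0},{"tx":0,"ty":0,"tz":0,"turn":0},{"tx":5,"ty":0,"tz":-10,"turn":0},{"tx":13,"ty":0,"tz":-10,"turn":0}]' 15 8
python3 -m crank '[{"tx":0,"ty":0,"tz":0,"turn":0},{"tx":0,"ty":0,"tz":5,"turn":0},{"tx":0,"ty":0,"tz":9,"turn":0},{"tx":0,"ty":0,"tz":12,"turn":0},{"tx":0,"ty":0,"tz":12,"turn":0}]'
```

```text
time: 34.52
position: [0.5223, 0.0727, 0.0324]
tool_rot: [0.05, 3.14, 0.001]
ft_force: [-0.8, 0.5, -0.4]
grip_width: 0.553
grip_force: 0.0
time: 35.15
position: [0.5088, 0.0734, 0.0422]
tool_rot: [0.049, 3.14, 0.001]
ft_force: [-0.9, 0.0, -0.1]
grip_width: 0.365
grip_force: 8.0
time: 35.78
position: [0.51, 0.0733, 0.0298]
tool_rot: [0.049, 3.139, 0.0]
ft_force: [1.9, 0.4, 2.9]
grip_width: 0.362
grip_force: 8.0
```

```bash
python3 -m crank '[{"tx":0,"ty":0,"tz":2,"turn":0},{"tx":0,"ty":0,"tz":4,"turn":0},{"tx":0,"ty":0,"tz":4,"turn":0}]'
python3 -m crank '[{"tx":0,"ty":0,"tz":0,"turn":0},{"tx":0,"ty":0,"tz":0,"turn":0},{"tx":0,"ty":0,"tz":0,"turn":0},{"tx":0,"ty":0,"tz":-40,"turn":0},{"tx":0,"ty":0,"tz":-100,"turn":0}]' 50
python3 -m crank '[{"tx":-50,"ty":-200,"tz":-180,"turn":0},{"tx":-50,"ty":-200,"tz":-180,"turn":0},{"tx":-50,"ty":-200,"tz":-180,"turn":0},{"tx":-50,"ty":-200,"tz":-180,"turn":0},{"tx":-50,"ty":-200,"tz":-180,"turn":0}]' 87
cat > caps3.py <<'E'
from h import *
im,d,m=shot('wrist'); W=world(m,d)
for x0,x1 in ((.488,.541),(.543,.577),(.579,.62)):
    reg=(W[...,1]>.02)&(W[...,1]<.13)&(W[...,0]>x0)&(W[...,0]<x1)&(W[...,2]>.028)&(W[...,2]<.06)&(im.min(2)>200)
    q=W[reg]; A=np.c_[q[:,:2]-q[:,:2].mean(0),np.ones(len(q))]; c,_,_,_=np.linalg.lstsq(A,q[:,2],rcond=None)
    print(len(q),q.mean(0).round(4),'slope deg',np.degrees(c[:2]).round(1),cv2.minEnclosingCircle(q[:,:2].astype(np.float32)*1000))
hi=(abs(W[...,1]+.275)<.07)&(abs(W[...,0]-.48)<.07)&(W[...,2]>.06)&(W[...,2]<.08)
q=W[hi][:,:2].astype(np.float32)*1000; print('rim',len(q), cv2.minEnclosingCircle(q) if len(q)>4 else 0)
E
python3 caps3.py; python3 -c "
from h import *
go([.479,-.2733,.2],90+YAW)"
```

```text
time: 36.15
position: [0.5108, 0.0732, 0.0266]
tool_rot: [0.049, 3.137, 0.001]
ft_force: [2.8, -1.0, 6.2]
grip_width: 0.364
grip_force: 8.0
time: 36.78
position: [0.5065, 0.0731, 0.1244]
tool_rot: [-0.048, -3.136, 0.003]
ft_force: [1.5, 1.6, -0.4]
grip_width: 0.577
grip_force: 0.0
time: 37.4
position: [0.5527, -0.1322, 0.308]
tool_rot: [0.056, 3.137, -0.002]
ft_force: [-0.7, -0.6, -0.5]
grip_width: 0.982
grip_force: 0.0
399 [0.5146 0.0736 0.0346] slope deg [ 0.7 -0.6] ((514.8009643554688, 73.77066040039062), 15.594361305236816)
372 [0.56   0.0732 0.0347] slope deg [-0.1  0.1] ((560.6344604492188, 73.15852355957031), 16.10955810546875)
329 [0.5922 0.0748 0.0346] slope deg [-0.9  0.1] ((591.7544555664062, 75.34815216064453), 15.638059616088867)
rim 782 ((477.67315673828125, -272.1016845703125), 34.26670837402344)
go tx 69.6 ty -142.1 tz 108.9 turn -0.06  (yang 87.9, tilt 0.34) rows~3.1
```

```bash
python3 -m crank '[{"tx":71,"ty":-142,"tz":109,"turn":0},{"tx":71,"ty":-142,"tz":109,"turn":0},{"tx":71,"ty":-142,"tz":109,"turn":0},{"tx":71,"ty":-142,"tz":109,"turn":0},{"tx":71,"ty":-142,"tz":109,"turn":0}]' 87 12
python3 -m crank '[{"tx":0,"ty":0,"tz":30,"turn":0},{"tx":0,"ty":0,"tz":60,"turn":0},{"tx":0,"ty":0,"tz":60,"turn":0}]'
python3 - <<'E'
from h import *
go([.478,-.2725,.047],90+YAW)
E
```

```text
time: 38.08
position: [0.4769, -0.2667, 0.1956]
tool_rot: [-0.049, -3.14, -0.002]
ft_force: [0.8, 0.1, 0.1]
grip_width: 0.997
grip_force: 0.0
time: 38.45
position: [0.4771, -0.2651, 0.1349]
tool_rot: [-0.043, -3.138, -0.002]
ft_force: [-0.0, -0.0, 0.2]
grip_width: 1.001
grip_force: 0.0
go tx -1.4 ty -7.5 tz 87.9 turn 0.04  (yang 88.4, tilt 0.20) rows~1.4
```

```bash
python3 -m crank '[{"tx":-1.4,"ty":-7.5,"tz":10,"turn":0},{"tx":-1.4,"ty":-7.5,"tz":20,"turn":0},{"tx":-1.4,"ty":-7.5,"tz":50,"turn":0},{"tx":-1.4,"ty":-7.5,"tz":80,"turn":0},{"tx":-1.4,"ty":-7.5,"tz":88,"turn":0}]'
python3 -m crank '[{"tx":0,"ty":0,"tz":0,"turn":0},{"tx":0,"ty":0,"tz":0,"turn":0},{"tx":0,"ty":0,"tz":0,"turn":0},{"tx":0,"ty":0,"tz":0,"turn":0},{"tx":0,"ty":0,"tz":0,"turn":0}]' 50 12
python3 -c "
from h import *
s=ctrl.get_state();print(s['grip_width']*87,s['grip_force'],s['position']); go([.478,-.2725,.047],90+YAW)"
```

```text
time: 39.08
position: [0.4771, -0.2748, 0.0467]
tool_rot: [-0.049, -3.139, -0.001]
ft_force: [0.1, 0.7, 0.9]
grip_width: 1.0
grip_force: 0.0
time: 39.7
position: [0.4792, -0.275, 0.0494]
tool_rot: [0.048, 3.139, 0.001]
ft_force: [0.1, 3.1, 5.5]
grip_width: 0.782
grip_force: 12.0
68.02968413694921 11.984221982565941 [ 0.47922423 -0.27501069  0.04935875]
go tx 1.3 ty 2.5 tz 2.4 turn 0.01  (yang 88.3, tilt 0.13) rows~0.1
```

```bash
python3 -m crank '[{"tx":0,"ty":0,"tz":0,"turn":0},{"tx":0,"ty":0,"tz":0,"turn":0},{"tx":0,"ty":2,"tz":-10,"turn":0},{"tx":0,"ty":2,"tz":-19,"turn":0},{"tx":0,"ty":2,"tz":-19,"turn":0}]' 85
python3 -m crank '[{"tx":0,"ty":0,"tz":0,"turn":0},{"tx":0,"ty":0,"tz":0,"turn":0},{"tx":0,"ty":0,"tz":0,"turn":0},{"tx":0,"ty":0,"tz":0,"turn":0}]' 50 15
python3 -c "
from h import *
s=ctrl.get_state();print(s['grip_width']*87,s['grip_force'],s['position'],s['ft_force'])"
python3 -m crank '[{"tx":0,"ty":0,"tz":-4,"turn":0},{"tx":0,"ty":0,"tz":-10,"turn":0},{"tx":0,"ty":0,"tz":-20,"turn":0},{"tx":0,"ty":0,"tz":-35,"turn":0},{"tx":0,"ty":0,"tz":-50,"turn":0}]'
```

```text
time: 40.33
position: [0.4789, -0.2738, 0.0685]
tool_rot: [0.049, 3.139, -0.001]
ft_force: [-0.4, -0.1, 0.2]
grip_width: 0.976
grip_force: 0.0
time: 40.83
position: [0.4779, -0.2732, 0.067]
tool_rot: [-0.049, -3.141, -0.0]
ft_force: [-0.3, 0.4, -0.4]
grip_width: 0.775
grip_force: 15.0
67.41844743844597 14.976849293452688 [ 0.47793017 -0.27319417  0.06699984] [-0.34205906  0.3934518  -0.42886476]
time: 41.45
position: [0.4784, -0.2735, 0.1187]
tool_rot: [0.049, 3.14, -0.0]
ft_force: [-0.3, 0.4, -1.4]
grip_width: 0.774
grip_force: 15.0
```

```bash
python3 -m crank '[{"tx":10,"ty":10,"tz":-12,"turn":0},{"tx":25,"ty":40,"tz":-28,"turn":0},{"tx":36,"ty":80,"tz":-35,"turn":0},{"tx":36,"ty":120,"tz":-35,"turn":0},{"tx":36,"ty":160,"tz":-35,"turn":0}]'
python3 -m crank '[{"tx":0,"ty":25,"tz":0,"turn":0},{"tx":0,"ty":50,"tz":0,"turn":0},{"tx":0,"ty":55,"tz":0,"turn":0},{"tx":0,"ty":55,"tz":0,"turn":0}]'
python3 -c "
from h import *
go([.434,-.062,.11],90+YAW);shot('scene','s7.png',(240,80,400,200),5)"
```

```text
time: 42.08
position: [0.4474, -0.1113, 0.1536]
tool_rot: [0.05, 3.139, 0.001]
ft_force: [0.6, -0.1, -1.9]
grip_width: 0.772
grip_force: 15.0
time: 42.58
position: [0.449, -0.058, 0.1527]
tool_rot: [0.049, 3.14, -0.0]
ft_force: [0.5, 0.6, -1.1]
grip_width: 0.779
grip_force: 15.0
go tx 14.9 ty -4.4 tz 42.7 turn 0.00  (yang 88.2, tilt 0.05) rows~0.7
```

View pics/s7.png

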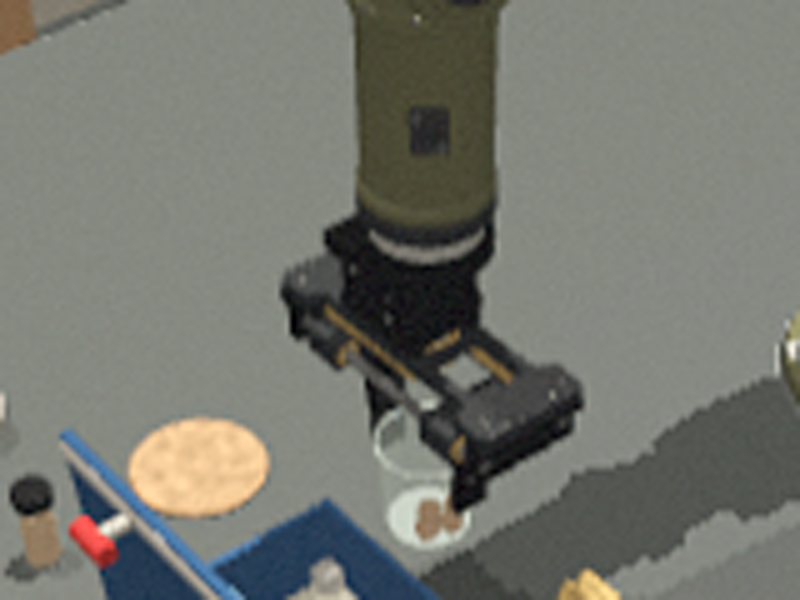

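The cup hangs upright in the pads (crop 425,470) with its balls in; now the levering over the front rim.

```bash
python3 -m crank '[{"tx":15,"ty":-4,"tz":0,"turn":0},{"tx":15,"ty":-4,"tz":0,"turn":0},{"tx":15,"ty":-4,"tz":20,"turn":0},{"tx":15,"ty":-4,"tz":44,"turn":0},{"tx":15,"ty":-4,"tz":44,"turn":0}]'
python3 -c "
from h import *
go([.443,-.062,.108],90+YAW)"
```

```text
time: 43.25
position: [0.4327, -0.0615, 0.1071]
tool_rot: [-0.051, -3.138, 0.002]
ft_force: [-0.6, 0.4, -1.8]
grip_width: 0.776
grip_force: 15.0
go tx -10.3 ty -0.2 tz -1.0 turn -0.01  (yang 88.2, tilt 0.20) rows~0.2
```

```bash
python3 -m crank '[{"tx":-10,"ty":0,"tz":-1,"turn":0},{"tx":-17,"ty":0,"tz":-4,"turn":0},{"tx":-23,"ty":0,"tz":-7.5,"turn":0},{"tx":-30,"ty":0,"tz":-9,"turn":0},{"tx":-37,"ty":0,"tz":-10.5,"turn":0}]'
python3 -c "
from h import *
shot('scene','s8.png',(240,80,400,200),5)"
```

```text
time: 43.88
position: [0.4713, -0.0619, 0.1191]
tool_rot: [0.049, 3.141, 0.0]
ft_force: [-1.9, 0.1, -1.7]
grip_width: 0.774
grip_force: 15.0
```

View pics/s8.png

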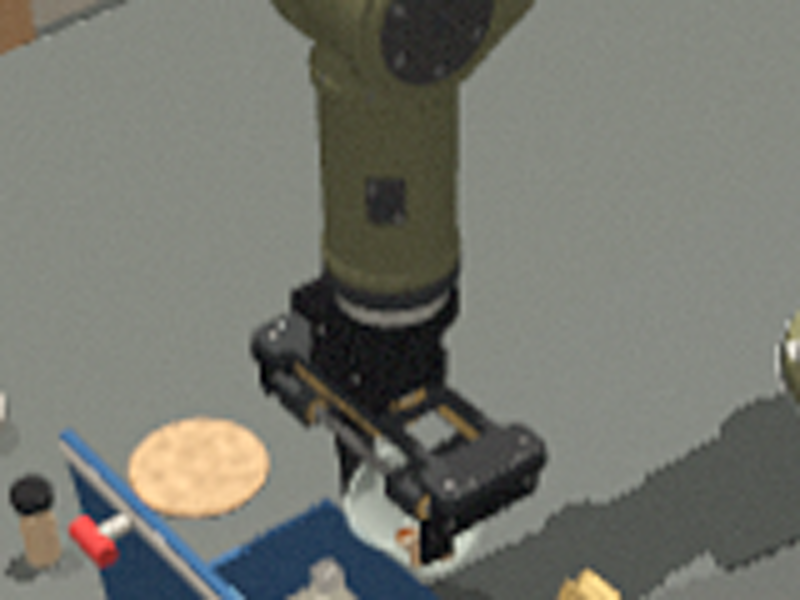

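```bash
python3 -m crank '[{"tx":-7,"ty":0,"tz":0,"turn":0},{"tx":-14,"ty":0,"tz":1,"turn":0},{"tx":-21,"ty":0,"tz":3,"turn":0},{"tx":-28,"ty":0,"tz":5,"turn":0},{"tx":-34,"ty":0,"tz":9,"turn":0}]'
python3 -m crank '[{"tx":-6,"ty":0,"tz":4,"turn":0},{"tx":-11,"ty":0,"tz":9,"turn":0},{"tx":-15,"ty":0,"tz":14,"turn":0},{"tx":-19,"ty":0,"tz":20,"turn":0},{"tx":-22,"ty":0,"tz":27,"turn":0}]'
python3 -m crank '[{"tx":0,"ty":0,"tz":0,"turn":0},{"tx":0,"ty":0,"tz":0,"turn":0},{"tx":0,"ty":0,"tz":0,"turn":0},{"tx":0,"ty":0,"tz":0,"turn":0},{"tx":0,"ty":0,"tz":0,"turn":0}]'
python3 -c "
from h import *
shot('scene','s9.png',(240,80,400,200),5)"
```

```text
time: 44.55
position: [0.5055, -0.0631, 0.1097]
tool_rot: [0.049, 3.141, -0.0]
ft_force: [-1.9, 0.9, 0.5]
grip_width: 0.776
grip_force: 14.9
time: 45.18
position: [0.5274, -0.0638, 0.0826]
tool_rot: [0.049, 3.14, -0.0]
ft_force: [-0.9, 0.4, 1.1]
grip_width: 0.773
grip_force: 15.0
time: 45.8
position: [0.5271, -0.0638, 0.0831]
tool_rot: [0.049, 3.14, 0.0]
ft_force: [2.2, -0.9, 1.3]
grip_width: 0.769
grip_force: 14.9
```

View pics/s9.png

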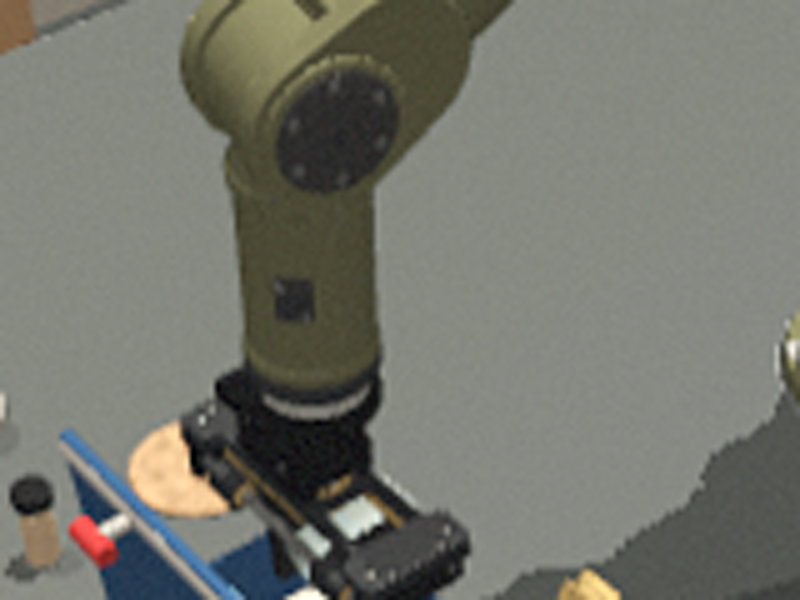

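```bash
python3 -m crank '[{"tx":-2,"ty":0,"tz":4,"turn":0},{"tx":-3,"ty":0,"tz":8,"turn":0},{"tx":-3,"ty":0,"tz":8,"turn":0},{"tx":-3,"ty":4,"tz":8,"turn":0},{"tx":-3,"ty":-2,"tz":8,"turn":0}]'
python3 -m crank '[{"tx":0,"ty":4,"tz":0,"turn":0},{"tx":0,"ty":-2,"tz":0,"turn":0},{"tx":0,"ty":0,"tz":0,"turn":0},{"tx":0,"ty":0,"tz":0,"turn":0},{"tx":0,"ty":0,"tz":0,"turn":0}]'
python3 - <<'E'
from h import *
for cam in('scene','top'):
    im,d,m=shot(cam);W=world(m,d);r,g,b=[im[...,i].astype(int) for i in range(3)]
    o=(r>110)&(r-b>70)&(r-g>35)&(W[...,2]<.16)
    k,l,st,c=cv2.connectedComponentsWithStats(o.astype(np.uint8))
    for i in range(1,k):
        if st[i,4]>3: print(cam,st[i,4],np.nanmedian(W[l==i],0).round(3),im[l==i].mean(0).round())
E
```

```text
time: 46.48
position: [0.5299, -0.0646, 0.0748]
tool_rot: [0.046, 3.141, 0.002]
ft_force: [1.3, 1.4, -0.3]
grip_width: 0.77
grip_force: 14.9
time: 47.1
position: [0.5297, -0.0661, 0.0748]
tool_rot: [0.049, 3.141, -0.001]
ft_force: [1.9, -1.4, 0.2]
grip_width: 0.768
grip_force: 14.9
scene 28 [ 0.491 -1.794 -0.088] [216. 175. 127.]
scene 1722 [ 0.443 -0.983  0.037] [165. 113.  80.]
scene 6 [ 0.518 -1.617 -0.085] [165. 129.  92.]
scene 6 [ 0.487 -1.591 -0.086] [164. 128.  92.]
scene 5 [ 0.521 -1.57  -0.085] [166. 129.  92.]
scene 8 [ 0.498 -1.535 -0.087] [161. 125.  89.]
scene 14 [ 0.51  -1.468 -0.085] [165. 129.  91.]
scene 4 [ 0.515 -1.39  -0.089] [165. 129.  92.]
scene 150 [-1.638 -0.744 -0.752] [147. 100.  71.]
scene 4646 [-1.633  0.013 -0.752] [143.  97.  69.]
scene 16 [ 0.541 -1.823 -0.421] [205. 166. 121.]
scene 19 [ 0.534 -1.524 -0.421] [168. 131.  93.]
scene 168 [ 0.506 -0.283  0.002] [241. 200. 150.]
scene 22 [ 0.932 -1.709 -0.753] [133.  89.  62.]
scene 5 [ 1.068 -1.828 -0.748] [133.  87.  61.]
scene 4 [ 1.106 -1.845 -0.749] [132.  87.  61.]
scene 6 [ 1.129 -1.848 -0.754] [13
[... 2032 characters left out ...]
44.]
top 50 [ 0.576 -0.42   0.12 ] [195. 147.  74.]
top 48 [0.622 0.587 0.038] [140.  98.  38.]
top 14 [ 0.6   -0.266  0.035] [158. 116.  78.]
top 8 [ 0.574 -0.872  0.038] [132.  68.  37.]
top 15 [ 0.74   1.405 -0.749] [142.  79.  47.]
top 167 [ 0.478 -0.263  0.002] [239. 190. 123.]
top 7 [ 0.508 -0.286  0.003] [252. 208. 116.]
top 8 [ 0.487 -0.31   0.004] [253. 212. 115.]
top 7 [ 0.475 -0.252  0.002] [253. 213. 119.]
top 4 [ 0.475 -0.292  0.005] [253. 213. 118.]
top 132 [0.457 0.074 0.097] [215. 165.  73.]
top 4 [ 0.462 -0.291  0.003] [253. 214. 118.]
top 4 [ 0.444 -0.282  0.005] [253. 213. 118.]
top 604 [ 0.163 -1.164 -0.419] [217. 159.  87.]
top 499 [ 0.131  1.418 -0.749] [161.  87.  48.]
```

```bash
python3 -m crank '[{"tx":5,"ty":0,"tz":-16,"turn":0},{"tx":15,"ty":0,"tz":-30,"turn":0},{"tx":28,"ty":0,"tz":-40,"turn":0},{"tx":45,"ty":0,"tz":-46,"turn":0},{"tx":60,"ty":0,"tz":-50,"turn":0}]'
python3 -m crank '[{"tx":15,"ty":0,"tz":-15,"turn":0},{"tx":25,"ty":0,"tz":-35,"turn":0},{"tx":25,"ty":0,"tz":-60,"turn":0},{"tx":25,"ty":-20,"tz":-80,"turn":0},{"tx":25,"ty":-40,"tz":-90,"turn":0}]'
python3 - <<'E'
from h import *
for cam in('wrist','scene'):
    im,d,m=shot(cam,cam+'10.png');W=world(m,d);r,g,b=[im[...,i].astype(int) for i in range(3)]
    o=(r>110)&(r-b>70)&(r-g>35)&(W[...,2]<.3)&(W[...,0]>.3)&(W[...,0]<.66)&(abs(W[...,1])<.23)
    k,l,st,c=cv2.connectedComponentsWithStats(o.astype(np.uint8))
    for i in range(1,k):
        if st[i,4]>3: print(cam,st[i,:],np.nanmedian(W[l==i],0).round(3),im[l==i].mean(0).round())
a=cv2.imread('pics/wrist10.png');b=cv2.imread('pics/scene10.png')
v=np.vstack([cv2.resize(a,(640,400))[:250],cv2.resize(b[80:240,220:460],(525,350)) if 0 else np.pad(cv2.resize(b[80:240,220:460],(525,350)),((0,0),(0,115),(0,0)))]);cv2.imwrite('pics/m10.png',v)
E
```

```text
time: 47.82
position: [0.4684, -0.0637, 0.1255]
tool_rot: [-0.049, -3.141, -0.002]
ft_force: [0.3, 0.9, -1.2]
grip_width: 0.773
grip_force: 15.0
time: 48.45
position: [0.443, -0.1034, 0.2164]
tool_rot: [0.048, 3.14, 0.002]
ft_force: [0.3, 0.5, -2.8]
grip_width: 0.78
grip_force: 15.0
wrist [ 484  182   81   38 1264] [0.446 0.077 0.125] [224. 177.  62.]
wrist [222 194   7  29  95] [ 0.479 -0.228  0.003] [225. 166.  93.]
wrist [478 215   5   5  15] [0.474 0.054 0.073] [172. 126.  54.]
wrist [165 236  41   8  48] [ 0.404 -0.144  0.272] [152. 103.  60.]
wrist [183 251  12  50 211] [ 0.409 -0.14   0.286] [173. 127.  50.]
wrist [351 293  11   8  66] [ 0.6   -0.066  0.019] [198. 128.  78.]
wrist [311 301   4   2   7] [ 0.61  -0.123  0.014] [131.  80.  51.]
wrist [343 301  11  12 107] [ 0.616 -0.077  0.018] [165.  87.  39.]
wrist [363 301  12  13 121] [ 0.618 -0.049  0.017] [226. 126.  38.]
scene [285 179   5   3   6] [ 0.483 -0.227  0.003] [219. 178. 130.]
```

View pics/m10.png

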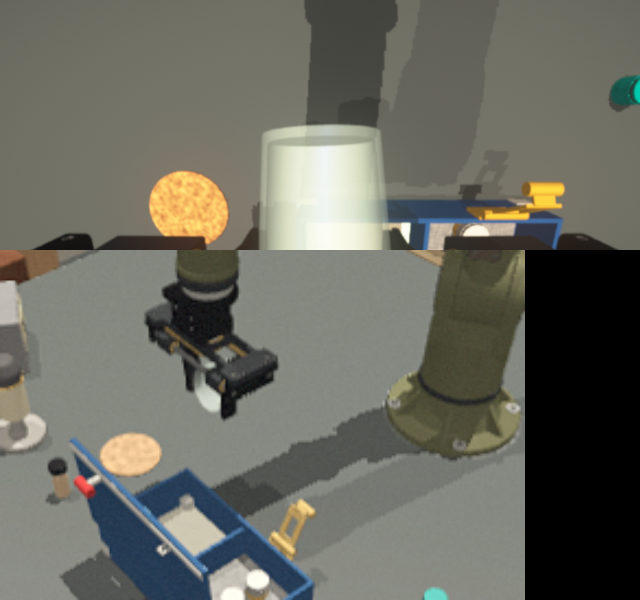

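Run:
```python
from h import *
im,d,m=shot('wrist');W=world(m,d); p=np.array(ctrl.get_state()['position']);print(p)
for v in range(126,246,8):
    print(v,[tuple((1000*(W[v,u]-p)).round().astype(int).tolist()) if np.isfinite(W[v,u]).all() else None for u in (300,320,340)])
im,d,m=shot('scene');W=world(m,d)
b=(abs(W[...,0]-p[0])<.1)&(abs(W[...,1]-p[1])<.036)&(W[...,2]<p[2]+.045)&(W[...,2]>.13);q=1000*(W[b]-p);print(len(q));
for x in range(-80,60,10):
    s=q[(q[:,0]>=x)&(q[:,0]<x+10)]; 
    if len(s): print(x,len(s),s[:,2].min().round(),s[:,2].max().round())
```

```text
[ 0.44299655 -0.10358302  0.2153831 ]
126 [(-70, -9, 19), (-70, -1, 21), (-69, 7, 20)]
134 [(-67, -9, 20), (-66, -1, 20), (-66, 7, 20)]
142 [(-64, -9, 21), (-63, -1, 22), (-63, 7, 21)]
150 [(-60, -9, 21), (-60, -1, 22), (-60, 7, 21)]
158 [(-57, -9, 23), (-57, -1, 24), (-57, 7, 23)]
166 [(-54, -9, 23), (-54, -1, 25), (-54, 7, 23)]
174 [(-51, -9, 24), (-51, -1, 25), (-50, 7, 24)]
182 [(-48, -10, 25), (-48, -1, 26), (-47, 7, 25)]
190 [(-45, -10, 26), (-45, -2, 27), (-44, 6, 26)]
198 [(-41, -10, 26), (-41, -2, 26), (-41, 6, 27)]
206 [(-39, -10, 28), (-39, -2, 29), (-38, 6, 27)]
214 [(-35, -10, 28), (-35, -2, 29), (-35, 6, 29)]
222 [(-32, -10, 29), (-33, -2, 31), (-32, 6, 30)]
230 [(-29, -10, 31), (-29, -2, 31), (-29, 6, 31)]
238 [(-26, -10, 31), (-26, -2, 32), (-25, 6, 31)]
206
-70 2 -24.0 -19.0
-60 3 -23.0 -15.0
-50 5 -20.0 23.0
-40 3 -20.0 -12.0
-30 10 -30.0 -14.0
-20 40 -30.0 35.0
-10 71 -30.0 38.0
0 71 -28.0 43.0
10 1 6.0 6.0
```

```bash
python3 -m crank '[{"tx":-30,"ty":10,"tz":10,"turn":0},{"tx":-70,"ty":35,"tz":30,"turn":0},{"tx":-110,"ty":42,"tz":45,"turn":0},{"tx":-110,"ty":42,"tz":60,"turn":0},{"tx":-110,"ty":42,"tz":75,"turn":0}]'
python3 -m crank '[{"tx":0,"ty":0,"tz":0,"turn":0},{"tx":0,"ty":0,"tz":0,"turn":0}]'
python3 -c "
from h import *
go([.552,-.065,.098],90+YAW)"
```

```text
time: 49.28
position: [0.5534, -0.064, 0.138]
tool_rot: [-0.048, -3.138, 0.0]
ft_force: [-0.9, 0.1, -2.2]
grip_width: 0.778
grip_force: 15.0
time: 49.52
position: [0.5544, -0.0648, 0.1405]
tool_rot: [0.05, 3.14, 0.002]
ft_force: [-0.0, -0.6, -1.5]
grip_width: 0.775
grip_force: 15.0
go tx 2.4 ty -0.3 tz 42.5 turn -0.00  (yang 88.2, tilt 0.09) rows~0.7
```

```bash
python3 -m crank '[{"tx":1,"ty":0,"tz":20,"turn":0},{"tx":2,"ty":0,"tz":42,"turn":0},{"tx":8,"ty":0,"tz":42,"turn":0},{"tx":14,"ty":0,"tz":42,"turn":0},{"tx":17,"ty":0,"tz":38,"turn":0}]'
python3 -m crank '[{"tx":3,"ty":0,"tz":-5,"turn":0},{"tx":7,"ty":0,"tz":-10,"turn":0},{"tx":11,"ty":0,"tz":-15,"turn":0},{"tx":18,"ty":0,"tz":-21,"turn":0},{"tx":26,"ty":0,"tz":-26,"turn":0}]'
python3 -m crank '[{"tx":9,"ty":0,"tz":-4,"turn":0},{"tx":18,"ty":0,"tz":-7,"turn":0},{"tx":30,"ty":0,"tz":-9,"turn":0},{"tx":43,"ty":0,"tz":-8,"turn":0},{"tx":43,"ty":0,"tz":-30,"turn":0}]'
cat > tilt.py <<'E'
from h import *
im,d,m=shot('wrist');W=world(m,d); p=np.array(ctrl.get_state()['position']);print(p.round(4))
for v in range(60,246,10):
    if np.isfinite(W[v,320]).all(): print(v,(1000*(W[v,320]-p)).round().astype(int).tolist(),end=';')
im,d,m=shot('scene');W=world(m,d)
b=(abs(W[...,0]-p[0])<.1)&(abs(W[...,1]-p[1])<.036)&(W[...,2]<p[2]+.045)&(W[...,2]>.1);q=1000*(W[b]-p);print(len(q))
for z in range(-70,30,8):
    s=q[(q[:,2]>=z)&(q[:,2]<z+8)]
    if len(s): print(z,len(s),s[:,0].min().round(),s[:,0].max().round())
E
python3 tilt.py
```

```text
time: 50.15
position: [0.5377, -0.0641, 0.1029]
tool_rot: [0.049, 3.14, 0.001]
ft_force: [-0.6, -0.1, -1.1]
grip_width: 0.77
grip_force: 15.0
time: 50.78
position: [0.5114, -0.0635, 0.1283]
tool_rot: [0.049, 3.141, -0.0]
ft_force: [0.8, 0.3, -2.4]
grip_width: 0.771
grip_force: 15.0
time: 51.4
position: [0.4654, -0.0617, 0.1561]
tool_rot: [-0.049, -3.136, -0.0]
ft_force: [1.4, -0.1, -2.2]
grip_width: 0.77
grip_force: 15.0
[ 0.4684 -0.062   0.1598]
60 [-126, 1, -160];70 [-118, 0, -161];80 [-109, 0, -160];90 [-100, 0, -159];100 [-91, -1, -160];110 [-81, -1, -159];120 [-72, -1, -159];130 [-63, -2, -160];140 [-53, -2, -160];150 [-58, 0, -31];160 [-53, 0, -22];170 [-49, 0, -14];180 [-46, 0, -7];190 [-42, 0, 0];200 [-39, 0, 6];210 [-36, 0, 12];220 [-34, 0, 18];230 [-31, 0, 23];240 [2, -2, -42];280
-62 9 -27.0 -6.0
-54 29 -41.0 1.0
-46 40 -55.0 7.0
-38 30 -50.0 13.0
-30 28 -38.0 18.0
-22 33 -12.0 24.0
-14 43 -11.0 29.0
-6 28 -20.0 22.0
2 15 -25.0 12.0
10 14 -21.0 11.0
18 6 -16.0 10.0
26 5 -9.0 8.0
```

```bash
python3 -m crank '[{"tx":-33,"ty":-2,"tz":0,"turn":0},{"tx":-33,"ty":-2,"tz":10,"turn":0},{"tx":-33,"ty":-2,"tz":23,"turn":0},{"tx":-25,"ty":-2,"tz":23,"turn":0},{"tx":-18,"ty":-2,"tz":23,"turn":0}]'
python3 -m crank '[{"tx":6,"ty":0,"tz":0,"turn":0},{"tx":12,"ty":0,"tz":1,"turn":0},{"tx":18,"ty":0,"tz":2,"turn":0},{"tx":25,"ty":0,"tz":3,"turn":0},{"tx":32,"ty":0,"tz":5,"turn":0}]'
python3 -m crank '[{"tx":0,"ty":0,"tz":-10,"turn":0},{"tx":0,"ty":0,"tz":-30,"turn":0}]'
python3 tilt.py
```

```text
time: 52.12
position: [0.4857, -0.0646, 0.1346]
tool_rot: [-0.049, -3.141, -0.0]
ft_force: [1.6, -0.1, -0.3]
grip_width: 0.768
grip_force: 15.0
time: 52.75
position: [0.4543, -0.0638, 0.1298]
tool_rot: [0.049, 3.141, -0.0]
ft_force: [-0.3, -2.7, 2.2]
grip_width: 0.766
grip_force: 14.5
time: 53.0
position: [0.4533, -0.0626, 0.1592]
tool_rot: [-0.048, -3.138, -0.001]
ft_force: [0.3, 0.5, -2.0]
grip_width: 0.762
grip_force: 14.9
[ 0.4555 -0.0628  0.1622]
60 [-126, 1, -163];70 [-117, 0, -164];80 [-108, 0, -163];90 [-99, 0, -163];100 [-90, -1, -162];110 [-80, -1, -164];120 [-71, -1, -163];130 [-61, -2, -162];140 [-52, -2, -163];150 [-42, -2, -162];160 [-31, -3, -165];170 [-21, -3, -163];180 [-34, -1, -55];190 [-38, -1, -12];200 [-38, 0, 6];210 [-12, -2, -59];220 [-4, -2, -60];230 [3, -3, -60];240 [11, -3, -60];375
-62 25 -18.0 27.0
-54 32 -20.0 28.0
-46 43 -22.0 28.0
-38 40 -23.0 29.0
-30 34 -18.0 29.0
-22 39 -13.0 31.0
-14 36 -13.0 31.0
-6 50 -26.0 32.0
2 54 -27.0 30.0
10 11 1.0 30.0
18 5 -12.0 7.0
26 6 -10.0 9.0
```

```bash
python3 -m crank '[{"tx":0,"ty":-30,"tz":0,"turn":0},{"tx":0,"ty":-75,"tz":0,"turn":0},{"tx":-5,"ty":-120,"tz":0,"turn":0},{"tx":-15,"ty":-165,"tz":0,"turn":0},{"tx":-23,"ty":-200,"tz":0,"turn":0}]'
python3 -m crank '[{"tx":-2,"ty":-10,"tz":0,"turn":0},{"tx":-2,"ty":-10,"tz":20,"turn":0},{"tx":-2,"ty":-10,"tz":50,"turn":0},{"tx":-2,"ty":-10,"tz":70,"turn":0},{"tx":-2,"ty":-10,"tz":70,"turn":0}]'
python3 -c "
from h import *
go([.485,-.2755,.067],90+YAW)"
```

```text
time: 53.72
position: [0.4714, -0.2653, 0.1591]
tool_rot: [-0.049, -3.141, -0.001]
ft_force: [-0.5, 1.1, -0.9]
grip_width: 0.762
grip_force: 14.9
time: 54.35
position: [0.4718, -0.2722, 0.0876]
tool_rot: [-0.047, -3.137, -0.003]
ft_force: [0.3, 0.3, 0.0]
grip_width: 0.764
grip_force: 14.9
go tx -13.4 ty -2.9 tz 20.5 turn 0.02  (yang 88.3, tilt 0.26) rows~0.4
```

```bash
python3 -m crank '[{"tx":-13,"ty":-3,"tz":0,"turn":0},{"tx":-13,"ty":-3,"tz":10,"turn":0},{"tx":-13,"ty":-3,"tz":17,"turn":0},{"tx":-13,"ty":-3,"tz":21,"turn":0},{"tx":-13,"ty":-3,"tz":21,"turn":0}]'
python3 -c "
from h import *
go([.485,-.2755,.067],90+YAW)"; python3 tilt.py | head -3
```

```text
time: 54.98
position: [0.4856, -0.2775, 0.0684]
tool_rot: [-0.049, -3.14, -0.001]
ft_force: [0.5, 0.4, -0.8]
grip_width: 0.767
grip_force: 14.9
go tx 0.6 ty 2.0 tz 1.4 turn -0.00  (yang 88.2, tilt 0.05) rows~0.0
[ 0.4858 -0.2776  0.0687]
60 [-108, 1, -68];70 [-102, 1, -68];80 [-96, 1, -70];90 [-90, 0, -69];100 [-84, 0, -70];110 [-77, 0, -69];120 [-70, 0, -69];130 [-64, -1, -71];140 [-57, -1, -69];150 [-50, -1, -65];160 [-43, -1, -66];170 [-37, -1, -65];180 [-32, -1, -52];200 [-36, -1, 8];210 [-10, -2, -57];220 [-2, -3, -57];230 [5, -3, -56];240 [13, -3, -57];1
```

```bash
python3 -m crank '[{"tx":0,"ty":2,"tz":2,"turn":0},{"tx":0,"ty":2,"tz":4,"turn":0},{"tx":0,"ty":2,"tz":5,"turn":0}]'
python3 -m crank '[{"tx":0,"ty":0,"tz":0,"turn":0},{"tx":0,"ty":0,"tz":0,"turn":0},{"tx":0,"ty":0,"tz":0,"turn":0},{"tx":0,"ty":0,"tz":-30,"turn":0},{"tx":0,"ty":0,"tz":-70,"turn":0}]' 87
python3 -m crank '[{"tx":-80,"ty":60,"tz":-60,"turn":0},{"tx":-80,"ty":140,"tz":-160,"turn":0},{"tx":-80,"ty":140,"tz":-180,"turn":0},{"tx":-80,"ty":140,"tz":-180,"turn":0},{"tx":-80,"ty":140,"tz":-180,"turn":0}]'
python3 caps3.py
python3 - <<'E'
from h import *
im,d,m=shot('wrist','w12.png',(150,50,560,240),1.9);W=world(m,d);r,g,b=[im[...,i].astype(int) for i in range(3)]
co=(abs(W[...,1]+.275)<.07)&(abs(W[...,0]-.48)<.07)&(W[...,2]<.012)&(W[...,2]>-.01)&(r-b>50)
q=W[co][:,:2].astype(np.float32)*1000; print('coaster fit',cv2.fitEllipse(cv2.convexHull(q)))
o=(r>110)&(r-b>70)&(r-g>35)&(W[...,2]<.06)&(W[...,0]>.3)&(W[...,0]<.68)&(abs(W[...,1])<.35)
k,l,st,c=cv2.connectedComponentsWithStats(o.astype(np.uint8))
for i in range(1,k):
    if st[i,4]>6: print(st[i,:],np.nanmedian(W[l==i],0).round(3))
E
```

```text
time: 55.45
position: [0.4873, -0.2751, 0.0648]
tool_rot: [0.048, 3.139, 0.002]
ft_force: [-0.2, 3.3, 8.9]
grip_width: 0.76
grip_force: 14.6
time: 56.08
position: [0.4851, -0.2754, 0.1336]
tool_rot: [-0.049, -3.139, -0.0]
ft_force: [-0.1, 0.3, -0.1]
grip_width: 0.995
grip_force: 0.0
time: 56.7
position: [0.5736, -0.135, 0.3175]
tool_rot: [0.039, 3.134, 0.001]
ft_force: [0.7, 0.1, -0.0]
grip_width: 1.0
grip_force: 0.0
385 [0.5147 0.0738 0.0344] slope deg [ 0.4 -0.5] ((514.4530029296875, 73.94273376464844), 15.785344123840332)
373 [0.5599 0.0733 0.0346] slope deg [0.3 0.3] ((560.6864013671875, 73.67039489746094), 16.17743492126465)
348 [0.5927 0.0749 0.0347] slope deg [-0.4 -0.7] ((592.1975708007812, 75.26551818847656), 16.210927963256836)
rim 769 ((482.77191162109375, -270.9012756347656), 34.148921966552734)
coaster fit ((479.5071105957031, -276.1587219238281), (101.13459014892578, 102.65766143798828), 8.460917472839355)
[518  38  11   1  11] [0.402 0.148 0.   ]
[ 203   67   60   72 1328] [ 0.476 -0.248  0.003]
[503  78   7   1   7] [ 0.455  0.13  -0.   ]
[195  81  33  47 668] [ 0.472 -0.295  0.04 ]
[367 177  11  11  93] [ 0.6   -0.066  0.017]
[229 185  11  10  56] [ 0.599 -0.269  0.036]
[360 189  10  10  79] [ 0.618 -0.077  0.018]
[378 190  10  10  81] [ 0.62  -0.049  0.018]
[597 192  27  24 148] [0.635 0.307 0.021]
```

View pics/w12.png

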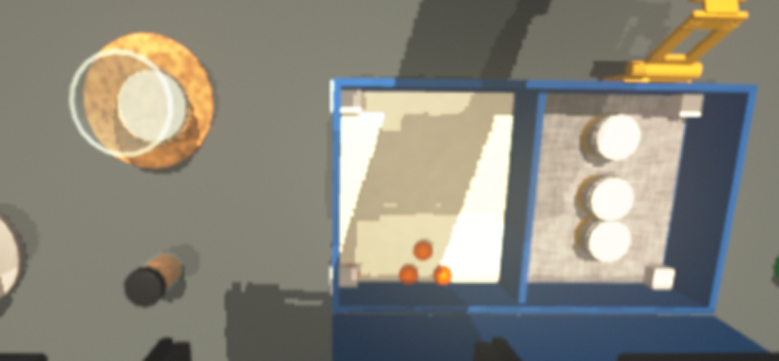

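Run:
```python
from h import *
def find(cam):
    im,d,m=shot(cam);W=world(m,d);hsv=cv2.cvtColor(im,cv2.COLOR_RGB2HSV)
    o=((hsv[...,0]<17)&(hsv[...,1]>110)&(hsv[...,2]>50)&(W[...,0]>.25)&(W[...,0]<.75)&(abs(W[...,1])<.4)&(W[...,2]<.1))
    k,l,st,c=cv2.connectedComponentsWithStats(o.astype(np.uint8))
    for i in range(1,k):
        if st[i,4]>2: print(cam,st[i,:],np.nanmedian(W[l==i],0).round(3),im[l==i].mean(0).round())
    print([(np.round(r['xyz'],3).tolist(),round(r['confidence'],2)) for r in ctrl.mark_of(cam,'ball1')])
find('wrist');find('top')
# replay: balls in the earlier cup pictures
for f in ('w2','w4'):
    z=np.load(f+'.npz');im=z['im'];W=z['W'];cv2.imwrite(f'pics/cup_{f}.png',cv2.resize(im[60:150,170:270,::-1] if f=='w4' else im[50:140,70:180,::-1],(400,360),interpolation=cv2.INTER_CUBIC))
a=np.hstack([cv2.imread('pics/cup_w2.png'),cv2.imread('pics/cup_w4.png')]);cv2.imwrite('pics/cups.png',a)
```

```text
wrist [227  69  18   6  21] [ 0.433 -0.259  0.   ] [222. 166. 109.]
wrist [212  71   4   2   4] [ 0.433 -0.291  0.001] [222. 168. 113.]
wrist [205  73   6   5   6] [ 0.437 -0.301  0.001] [224. 172. 116.]
wrist [214  75  49  66 742] [ 0.506 -0.246  0.003] [198. 141.  84.]
wrist [229  80  14  11  67] [ 0.451 -0.258  0.003] [234. 171.  98.]
wrist [198  82  20  15 136] [ 0.459 -0.287  0.045] [204. 161. 111.]
wrist [216  82   6   9  21] [ 0.455 -0.274  0.039] [213. 168. 115.]
wrist [196  95  16  16  90] [ 0.477 -0.299  0.034] [208. 165. 113.]
wrist [254  98   2   3   4] [ 0.473 -0.236  0.003] [241. 174.  96.]
wrist [369 179  10  10  80] [ 0.599 -0.066  0.018] [203. 119.  68.]
wrist [229 186  15  16 119] [ 0.602 -0.265  0.035] [153. 116.  81.]
wrist [361 191  10  10  82] [ 0.619 -0.077  0.018] [189. 107.  59.]
wrist [379 191  10  11  63] [ 0.62  -0.05   0.017] [228. 136.  65.]
[([0.597, -0.06, 0.008], 0.65), ([0.623, -0.076, 0.015], 0.64), ([0.622, -0.055, 0.013], 0.41)]
top [334 115  14   7  33] [ 0.741 -0.085 -0.   ] [207.  76.  70.]
top [328 154   5   6  19] [ 0.622 -0.05   0.018] [227. 134.  71.]
top [424 215   4   4   4] [ 0.446 -0.314  0.002] [236. 181. 127.]
top [418 221   3   1   3] [ 0.434 -0.294  0.004] [236. 180. 115.]
[([0.625, -0.047, 0.014], 0.52)]
```

View pics/cups.png

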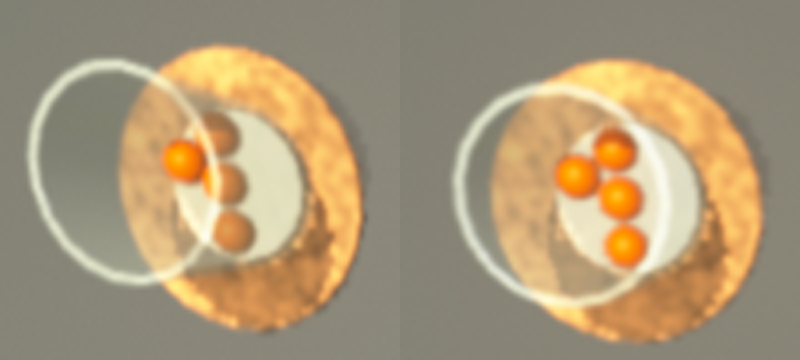

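```bash
python3 -m crank '[{"tx":-40,"ty":10,"tz":-30,"turn":0},{"tx":-80,"ty":10,"tz":-30,"turn":0},{"tx":-105,"ty":10,"tz":-30,"turn":0},{"tx":-105,"ty":10,"tz":-30,"turn":0}]'
cat > find.py <<'E'
from h import *
im,d,m=shot('wrist');W=world(m,d);hsv=cv2.cvtColor(im,cv2.COLOR_RGB2HSV)
o=((hsv[...,0]<17)&(hsv[...,1]>100)&(hsv[...,2]>40)&(W[...,0]>.2)&(W[...,0]<.8)&(W[...,2]<.1)&(np.hypot(W[...,0]-.48,W[...,1]+.275)>.06))
k,l,st,c=cv2.connectedComponentsWithStats(o.astype(np.uint8))
for i in range(1,k):
    if st[i,4]>8: print(st[i,:],np.nanmedian(W[l==i],0).round(3),im[l==i].mean(0).round())
# tray height map (case frame, cm cells)
c,s=np.cos(np.radians(-1.8)),np.sin(np.radians(-1.8)); X=W[...,0]-.556;Y=W[...,1]-.0045; cx=1000*(c*X+s*Y); cy=1000*(-s*X+c*Y)
for x in range(70,-80,-10):
    print('%4d'%x,' '.join('%3d'%round(1000*np.nanmax(W[...,2][k])) if (k:=(abs(cx-x)<5)&(abs(cy-y)<5)&(W[...,2]<.1)).sum()>2 else ' --' for y in range(-130,0,10)))
E
python3 find.py
```

```text
time: 57.5
position: [0.6761, -0.1321, 0.3413]
tool_rot: [-0.05, -3.138, 0.002]
ft_force: [0.1, -1.0, -0.2]
grip_width: 0.997
grip_force: 0.0
[363 107   9  10  73] [ 0.601 -0.066  0.019] [192. 128.  96.]
[228 117  11  15 102] [ 0.61  -0.263  0.032] [137. 106.  75.]
[356 121   9   9  70] [ 0.62  -0.076  0.018] [178. 118.  88.]
[373 121  10  10  77] [ 0.62  -0.049  0.018] [174. 113.  82.]
[374 189   1   9   9] [ 0.732 -0.051 -0.001] [106.  64.  57.]
[144 230  24   6  73] [ 0.79  -0.423  0.008] [169. 119.  72.]
  70  67  22   7   7  16  21  21  20  21  18   7   7   7
  60  22  22   8   8  14  20  20  17  21  13   7   7   7
  50   7   7   8   7   7   7  22  21   9   8   8   7   8
  40   8   7   7   7   7   7  21  19   8   7   7   7   7
  30   7   7   7   7   7   8   7   7   7   7   7   7   7
  20   7   7   7   7   6   7   7   6   6   7   7   7   7
  10   7   7   7   9   7   7   7   7   7   8   7   7   8
   0   6   7   7   7   7   8   8   7   7   7   8   7   8
 -10   7   7   7   7   7   7   7   8   7   7   7   8   7
 -20   7   8   7   7   8   7   7   8   7   8   6   8   7
 -30   7   7   7   6   7   7   8   7   7   8   7   7   7
 -40   6   7   7   8   7   8   7   7   7   7   7   7   7
 -50   7   8   7   7   7   7   7   7   7   7   7   7   7
 -60  22  22   8   8   7   7   8   7   7   7   7   7   8
 -70  54  51  66  51  37  67  51  39  35  71  69  69  69
```

Run:
```python
from h import *
for cam in ('top','scene'):
    im,d,m=shot(cam);W=world(m,d);hsv=cv2.cvtColor(im,cv2.COLOR_RGB2HSV)
    o=((hsv[...,0]<20)&(hsv[...,1]>90)&(hsv[...,2]>40)&(W[...,0]>-.1)&(W[...,0]<1)&(abs(W[...,1])<.8)&(W[...,2]>-.02)&(W[...,2]<.09))
    k,l,st,c=cv2.connectedComponentsWithStats(o.astype(np.uint8))
    for i in range(1,k):
        if st[i,4]>5: print(cam,st[i,:],np.nanmedian(W[l==i],0).round(3),im[l==i].mean(0).round())
    print([(np.round(r['xyz'],3).tolist(),round(r['confidence'],2)) for r in ctrl.mark_of(cam,'ball1')])
z=np.load('w4.npz');im=z['im'];hsv=cv2.cvtColor(im,cv2.COLOR_RGB2HSV)
def cupballs(im,W):
    hsv=cv2.cvtColor(im,cv2.COLOR_RGB2HSV)
    o=(hsv[...,0]<17)&(hsv[...,1]>190)&(hsv[...,2]>120)&(np.hypot(W[...,0]-.48,W[...,1]+.275)<.045)
    k,l,st,c=cv2.connectedComponentsWithStats(o.astype(np.uint8))
    return [(st[i,4],W[l==i].mean(0).round(3).tolist()) for i in range(1,k) if st[i,4]>8]
print('w4',cupballs(z['im'],z['W'])); im,d,m=shot('wrist'); print('now',cupballs(im,world(m,d)))
```

```text
top [502  43   3   8   8] [ 0.93  -0.555 -0.001] [227. 183. 134.]
top [446  57  68  41 211] [ 0.809 -0.43   0.009] [185. 137.  88.]
top [506  56   2   7   7] [ 0.891 -0.562 -0.   ] [233. 190. 138.]
top [315  79   6   9  48] [ 0.825 -0.021  0.042] [139. 102.  52.]
top [242  81   9   9  49] [0.825 0.181 0.04 ] [145. 106.  53.]
top [257  81   8   8  45] [0.825 0.14  0.041] [145. 106.  51.]
top [272  80   7   9  43] [0.825 0.1   0.042] [144. 105.  52.]
top [286  80   7   9  46] [0.825 0.06  0.039] [153. 111.  54.]
top [301  80   6   8  44] [0.824 0.02  0.039] [150. 110.  52.]
top [228  82   9   8  44] [0.824 0.22  0.042] [144. 105.  51.]
top [ 66 154   3  10  10] [ 0.636  0.701 -0.   ] [208. 169. 111.]
top [ 96 154   9  12  84] [0.623 0.587 0.038] [125.  91.  45.]
top [467 155   9  15  35] [ 0.579 -0.416  0.076] [160. 137.  99.]
top [ 67 157   7  13  16] [0.611 0.644 0.08 ] [186. 141.  79.]
top [406 156   8   7  35] [ 0.602 -0.264  0.039] [132.  99.  69.]
top [485 165   7   3   8] [ 0.582 -0.495  0.   ] [196. 162. 108.]
top [394 187  25  35 233] [ 0.494 -0.245  0.004] [211. 156.  93.]
to
[... 311 characters left out ...]
184. 127.]
top [276 220   4   8  11] [0.435 0.104 0.001] [150. 119.  74.]
[]
scene [266 169  28  14 169] [ 0.5   -0.252  0.001] [201. 163. 119.]
scene [125 190  58  24 126] [ 0.887 -0.407  0.005] [136. 107.  77.]
scene [343 209   3   6   9] [0.473 0.057 0.07 ] [145. 119.  75.]
scene [346 213   8   8  15] [0.476 0.085 0.071] [149. 121.  73.]
scene [332 236  10   5  15] [0.527 0.084 0.009] [140. 116.  76.]
scene [324 245   7   4   9] [0.567 0.088 0.011] [142. 118.  76.]
scene [319 250   5   5   7] [0.593 0.09  0.008] [147. 123.  83.]
[([0.479, -0.272, 0.003], 0.64)]
w4 [(np.int32(104), [0.466, -0.277, 0.02]), (np.int32(34), [0.479, -0.269, 0.021]), (np.int32(32), [0.495, -0.27, 0.021])]
now []
```

```bash
python3 -m crank '[{"tx":40,"ty":100,"tz":-40,"turn":0},{"tx":60,"ty":200,"tz":-60,"turn":0},{"tx":60,"ty":230,"tz":-60,"turn":0},{"tx":60,"ty":230,"tz":-60,"turn":0},{"tx":60,"ty":230,"tz":-60,"turn":0}]'
python3 find.py | grep -v ' .* 7   7 '
python3 -m crank '[{"tx":60,"ty":-60,"tz":0,"turn":0},{"tx":120,"ty":-120,"tz":0,"turn":0},{"tx":180,"ty":-120,"tz":0,"turn":0},{"tx":200,"ty":-120,"tz":0,"turn":0},{"tx":200,"ty":-120,"tz":0,"turn":0}]'
python3 find.py | head -14; python3 -c "
from h import *
print([(np.round(r['xyz'],3).tolist(),round(r['confidence'],2)) for r in ctrl.mark_of('wrist','ball1')])"
```

```text
time: 58.42
position: [0.6218, 0.1079, 0.4046]
tool_rot: [0.031, 3.141, 0.007]
ft_force: [-0.4, -0.2, -0.2]
grip_width: 0.998
grip_force: 0.0
[292  65  12   1  12] [0.478 0.073 0.069] [157. 125.  91.]
[223 143   7   8  33] [ 0.6   -0.061  0.018] [248. 168. 101.]
[101 149  20  15 207] [ 0.609 -0.263  0.03 ] [138. 105.  73.]
[217 154   8   8  44] [ 0.62  -0.073  0.018] [241. 157.  93.]
[233 154   8   9  40] [ 0.622 -0.045  0.017] [238. 155.  92.]
[162 222   8  12  17] [ 0.761 -0.211 -0.001] [214.  95.  84.]
  70  66  65  65  71  64  70  70  70  69  69  68  68  --
time: 59.1
position: [0.4174, -0.0144, 0.4013]
tool_rot: [-0.051, -3.136, 0.004]
ft_force: [-0.8, 0.2, 0.3]
grip_width: 1.0
grip_force: 0.0
[299 249   8   7  37] [ 0.596 -0.062  0.016] [215. 133.  68.]
[189 253  15   8  77] [ 0.6   -0.269  0.019] [155. 118.  81.]
[294 259   7   2  12] [ 0.613 -0.075  0.016] [236. 146.  81.]
[308 258   7   3  15] [ 0.614 -0.048  0.016] [173. 114.  74.]
  70  --  --   7   6   5  --   5   5  --   4   6   6   6
  60  21  20   7   7  14  18  16  15  18  13   6   7   7
  50   6   7   6   6   8  16  21  19   7   6   7   6   7
  40   7   6   6   6   6  16  21  17   7   6   7   7   7
  30   6   6   6   6   5   7   6   6   7   6   6   6   6
  20   7   7   7   7   7   6   6   6   7   7   7   7   7
  10   6   6   7   6   7   6   8   7   6   7   7   7   7
   0   8   7   6   6   7   7   7   8   6   6   6   7   7
 -10   6   6   7   6   6   6   7   6   6   6   7   7   7
 -20   7   6   6   7   7   8   7   7   7   6   7   7   8
[([0.597, -0.059, 0.008], 0.41), ([0.615, -0.279, -0.0], 0.25), ([0.558, 0.076, 0.004], 0.24)]
```

```bash
cat > find2.py <<'E'
from h import *
import sys
for cam in sys.argv[1:]:
    im,d,m=shot(cam);W=world(m,d);hsv=cv2.cvtColor(im,cv2.COLOR_RGB2HSV)
    o=(hsv[...,0]<17)&(hsv[...,1]>110)&(hsv[...,2]>50)&(W[...,2]>.004)&(W[...,2]<.1)&(W[...,0]<.78)&(abs(W[...,1])<.9)
    k,l,st,c=cv2.connectedComponentsWithStats(o.astype(np.uint8))
    for i in range(1,k):
        if st[i,4]>4: print(cam,st[i,:],np.nanmedian(W[l==i],0).round(3),im[l==i].mean(0).round())
    # small bumps 8..24 mm high on bare table
    z=W[...,2]; bump=((z>.009)&(z<.024)).astype(np.uint8)
    k,l,st,c=cv2.connectedComponentsWithStats(bump,connectivity=4)
    for i in range(1,k):
        if 12<st[i,4]<120 and max(st[i,2:4])<20: print(' bump',cam,st[i,:],np.nanmedian(W[l==i],0).round(3),im[l==i].mean(0).round())
E
python3 find2.py top wrist scene
```

```text
top [327 155   6   5  24] [ 0.619 -0.05   0.019] [202. 107.  53.]
top [338 154   4   5   9] [ 0.624 -0.075  0.017] [233. 133.  64.]
top [406 156   7   7  28] [ 0.602 -0.264  0.041] [129.  94.  64.]
top [628 159  12  99 531] [ 0.485 -0.87   0.016] [58. 31. 19.]
top [333 162   5   5  17] [ 0.598 -0.063  0.02 ] [227. 132.  64.]
top [  0 176   6  89 331] [0.49  0.87  0.011] [60. 31. 19.]
top [405 188  10   5  18] [ 0.522 -0.27   0.005] [205. 145.  86.]
top [397 194   7  12  25] [ 0.503 -0.244  0.006] [180. 124.  71.]
top [  0 266   2  10  17] [0.326 0.869 0.007] [62. 32. 20.]
 bump top [390  83   9   3  15] [ 0.825 -0.235  0.019] [73. 62. 50.]
 bump top [232  87  15   3  24] [0.825 0.203 0.016] [71. 61. 50.]
 bump top [95 92  8  3 15] [0.821 0.608 0.016] [162. 149. 133.]
 bump top [130  92   8   3  14] [0.819 0.506 0.017] [142. 130. 116.]
 bump top [148  92   9   2  15] [0.819 0.455 0.018] [137. 125. 112.]
 bump top [130 113  14   8  52] [0.746 0.492 0.022] [245. 235. 217.]
 bump top [148 114  15  11  58] [0.74  0.44  0.022] [235. 226. 209.]
 bump top [126 123   8   6  20] [0.721 0.516 0
[... 3120 characters left out ...]
4 187   9   5  26] [ 0.618 -0.264  0.018] [143. 123.  98.]
 bump scene [ 13 195   4  11  14] [ 1.227 -0.726  0.017] [125. 124. 125.]
 bump scene [ 17 206   4  10  14] [ 1.227 -0.667  0.017] [125. 125. 125.]
 bump scene [333 235  10   6  30] [0.524 0.088 0.018] [130. 116.  91.]
 bump scene [413 239  10   8  35] [0.363 0.258 0.017] [ 46. 110. 100.]
 bump scene [324 241   8   7  27] [0.566 0.089 0.018] [132. 118.  96.]
 bump scene [433 274  12  10  43] [0.414 0.374 0.018] [85. 48. 94.]
 bump scene [346 295  11   8  34] [0.634 0.263 0.017] [ 49. 103.  57.]
 bump scene [357 318  12   7  36] [0.657 0.326 0.019] [157.  97. 105.]
 bump scene [401 380   6   5  14] [0.686 0.486 0.023] [233. 226. 212.]
```

Run:
```python
import cv2
a=cv2.imread('pics/wrist10.png')[...,::-1]
for v in range(288,312,2): print(v,[tuple(int(t) for t in a[v,u]) for u in range(296,326,3)])
```

```text
288 [(87, 86, 76), (84, 86, 78), (85, 85, 77), (86, 86, 77), (94, 94, 81), (97, 95, 82), (97, 95, 82), (98, 96, 84), (102, 100, 86), (102, 99, 85)]
290 [(176, 182, 160), (165, 181, 176), (165, 179, 171), (164, 176, 165), (212, 214, 185), (217, 217, 186), (218, 217, 187), (223, 222, 193), (229, 227, 200), (229, 227, 198)]
292 [(193, 199, 175), (180, 199, 194), (179, 196, 187), (179, 192, 181), (227, 228, 203), (231, 231, 206), (232, 231, 206), (241, 240, 220), (242, 241, 219), (243, 241, 219)]
294 [(192, 198, 175), (179, 199, 193), (180, 196, 187), (178, 192, 180), (228, 228, 204), (232, 231, 207), (232, 231, 207), (240, 240, 219), (242, 241, 219), (243, 241, 220)]
296 [(153, 157, 138), (163, 181, 176), (166, 182, 175), (173, 186, 175), (227, 227, 203), (231, 230, 205), (231, 230, 204), (240, 239, 216), (242, 240, 218), (242, 240, 218)]
298 [(79, 80, 71), (61, 82, 104), (71, 86, 99), (90, 100, 100), (175, 170, 145), (183, 177, 149), (184, 176, 149), (191, 184, 154), (205, 196, 162), (224, 215, 177)]
300 [(77, 77, 69), (54, 76, 100), (51, 66, 86), (63, 69, 74), (126, 116, 102), (128, 1
[... 182 characters left out ...]
, (135, 122, 103), (200, 182, 146), (210, 191, 153)]
304 [(81, 81, 72), (53, 74, 97), (49, 69, 90), (75, 77, 78), (126, 116, 101), (128, 115, 98), (128, 114, 97), (133, 110, 87), (169, 154, 124), (173, 157, 127)]
306 [(96, 96, 86), (53, 74, 98), (49, 68, 89), (84, 84, 84), (138, 127, 111), (138, 127, 111), (167, 153, 134), (161, 132, 107), (158, 145, 116), (158, 145, 116)]
308 [(113, 113, 101), (54, 74, 99), (48, 66, 90), (83, 83, 83), (141, 129, 113), (139, 127, 111), (174, 159, 139), (163, 136, 113), (97, 102, 105), (103, 102, 94)]
310 [(117, 117, 105), (59, 78, 100), (48, 67, 90), (85, 85, 85), (173, 157, 139), (142, 129, 114), (177, 161, 141), (148, 138, 126), (51, 68, 87), (50, 61, 72)]
```

The small orange cap at (312,301) in the earlier wrist picture sits exactly where a ball in the tray's back-right corner must be (8 mm off both walls, inside the corner block's outline), so all four balls are in the tray. Closing the lid.

```bash
python3 -m crank '[{"tx":-60,"ty":-12,"tz":20,"turn":0},{"tx":-120,"ty":-30,"tz":50,"turn":0},{"tx":-180,"ty":-48,"tz":80,"turn":0},{"tx":-240,"ty":-48,"tz":90,"turn":0},{"tx":-262,"ty":-48,"tz":95,"turn":0}]' 50 25
python3 -m crank '[{"tx":0,"ty":0,"tz":0,"turn":0},{"tx":0,"ty":0,"tz":0,"turn":0}]'
python3 - <<'E'
from h import *
go([.6797,-.0707,.215],90+YAW)
for c in ('top','scene'):
    shot(c); print([(np.round(r['xyz'],4).tolist(),round(r['confidence'],2)) for r in ctrl.mark_of(c,'lid_pull')][:3])
E
```

```text
time: 59.98
position: [0.6822, -0.0691, 0.3068]
tool_rot: [-0.047, -3.14, 0.004]
ft_force: [0.5, 1.2, 1.1]
grip_width: 0.596
grip_force: 0.0
time: 60.22
position: [0.6793, -0.07, 0.3098]
tool_rot: [0.049, 3.14, -0.001]
ft_force: [0.2, -0.4, 0.2]
grip_width: 0.575
grip_force: 0.0
go tx -0.3 ty -0.6 tz 94.8 turn -0.00  (yang 88.2, tilt 0.07) rows~1.5
[]
[([0.6769, -0.069, 0.2155], 0.93)]
```

```bash
python3 -m crank '[{"tx":0,"ty":0,"tz":50,"turn":0},{"tx":0,"ty":-0.5,"tz":95,"turn":0},{"tx":0,"ty":-0.5,"tz":95,"turn":0}]'
python3 -m crank '[{"tx":0,"ty":0,"tz":0,"turn":0},{"tx":0,"ty":0,"tz":0,"turn":0},{"tx":0,"ty":0,"tz":0,"turn":0},{"tx":0,"ty":0,"tz":0,"turn":0}]' 15 25
python3 -m crank '[{"tx":21.6,"ty":0,"tz":-4.9,"turn":0},{"tx":36.4,"ty":0,"tz":-6.3,"turn":0},{"tx":51.3,"ty":0,"tz":-6.3,"turn":0},{"tx":66,"ty":0,"tz":-4.7,"turn":0},{"tx":80.6,"ty":0,"tz":-1.7,"turn":0}]'
```

```text
time: 60.8
position: [0.6772, -0.0686, 0.2112]
tool_rot: [-0.048, -3.136, -0.003]
ft_force: [0.4, 0.4, 0.2]
grip_width: 0.573
grip_force: 0.0
time: 61.3
position: [0.6804, -0.0707, 0.2156]
tool_rot: [0.049, 3.138, -0.001]
ft_force: [-0.5, -0.2, 6.1]
grip_width: 0.316
grip_force: 25.0
time: 61.92
position: [0.6004, -0.068, 0.2171]
tool_rot: [0.049, 3.136, -0.0]
ft_force: [0.9, -0.9, 4.8]
grip_width: 0.316
grip_force: 25.0
```

```bash
python3 -m crank '[{"tx":14.1,"ty":0,"tz":4.4,"turn":0},{"tx":27.8,"ty":0,"tz":10.2,"turn":0},{"tx":40.8,"ty":0,"tz":17.4,"turn":0},{"tx":53,"ty":0,"tz":25.8,"turn":0},{"tx":64.3,"ty":0,"tz":35.4,"turn":0}]'
python3 -m crank '[{"tx":10.3,"ty":0,"tz":10.7,"turn":0},{"tx":19.5,"ty":0,"tz":22.4,"turn":0},{"tx":27.5,"ty":0,"tz":34.9,"turn":0},{"tx":34.2,"ty":0,"tz":48.1,"turn":0},{"tx":39.5,"ty":0,"tz":62,"turn":0}]'
python3 -m crank '[{"tx":2,"ty":0,"tz":8,"turn":0},{"tx":3.9,"ty":0,"tz":14.3,"turn":0},{"tx":3.9,"ty":0,"tz":16.5,"turn":0},{"tx":3.9,"ty":0,"tz":16.5,"turn":0}]'
```

```text
time: 62.55
position: [0.5351, -0.0658, 0.181]
tool_rot: [0.049, 3.139, 0.001]
ft_force: [-0.0, -1.0, 1.9]
grip_width: 0.315
grip_force: 25.0
time: 63.18
position: [0.4951, -0.0645, 0.1171]
tool_rot: [0.049, 3.141, -0.001]
ft_force: [0.5, -1.7, 1.5]
grip_width: 0.312
grip_force: 25.0
time: 63.68
position: [0.4916, -0.0644, 0.1037]
tool_rot: [-0.049, -3.14, -0.002]
ft_force: [-8.5, -0.7, 23.9]
grip_width: 0.313
grip_force: 25.0
```

```bash
python3 -m crank '[{"tx":0,"ty":0,"tz":-1,"turn":0},{"tx":0,"ty":0,"tz":-1,"turn":0},{"tx":0,"ty":0,"tz":-40,"turn":0},{"tx":10,"ty":30,"tz":-100,"turn":0},{"tx":50,"ty":80,"tz":-110,"turn":0}]' 50 15
python3 -m crank '[{"tx":0,"ty":60,"tz":0,"turn":0},{"tx":0,"ty":60,"tz":0,"turn":0},{"tx":0,"ty":60,"tz":0,"turn":0}]'
python3 - <<'E'
from h import *
im,d,m=shot('wrist');
for c in ('top','scene'):
    im,d,m=shot(c);W=world(m,d); print([(np.round(r['xyz'],4).tolist(),round(r['confidence'],2)) for r in ctrl.mark_of(c,'hasp_pull')][:3],[(np.round(r['xyz'],4).tolist(),round(r['confidence'],2)) for r in ctrl.mark_of(c,'lid_pull')][:1])
    for x in (.50,.54,.58,.62): 
        k=(abs(W[...,0]-x)<.008)&(W[...,1]>-.12)&(W[...,1]<-.08)&(W[...,2]<.12);print(x,np.nanmedian(W[k][:,2]).round(4) if k.sum() else None,end=' ')
go([.44,.0775,.138],90+YAW)
E
```

```text
time: 64.3
position: [0.4491, 0.0127, 0.2132]
tool_rot: [0.057, 3.136, 0.0]
ft_force: [-0.7, 1.9, -0.9]
grip_width: 0.57
grip_force: 0.0
time: 64.68
position: [0.4485, 0.0727, 0.2098]
tool_rot: [-0.048, -3.14, 0.002]
ft_force: [-0.0, -0.5, 0.4]
grip_width: 0.579
grip_force: 0.0
[] [([0.4878, -0.0648, 0.0995], 0.6)]
0.5 0.0784 0.54 0.0788 0.58 0.079 0.62 0.0784 [([0.4321, 0.0744, 0.1252], 0.64)] [([0.4793, -0.2755, -0.0013], 0.68)]
0.5 0.0764 0.54 0.0751 0.58 0.076 0.62 0.0752 go tx 9.1 ty 5.0 tz 72.2 turn -0.01  (yang 88.1, tilt 0.03) rows~1.2
```

```bash
python3 -m crank '[{"tx":11,"ty":4.5,"tz":0,"turn":0},{"tx":11,"ty":4.5,"tz":40,"turn":0},{"tx":11,"ty":4.5,"tz":72,"turn":0},{"tx":11,"ty":4.5,"tz":72,"turn":0},{"tx":11,"ty":4.5,"tz":72,"turn":0}]'
python3 -m crank '[{"tx":0,"ty":0,"tz":0,"turn":0},{"tx":0,"ty":0,"tz":0,"turn":0},{"tx":0,"ty":0,"tz":0,"turn":0},{"tx":0,"ty":0,"tz":0,"turn":0}]' 15 15
python3 - <<'E'
from h import *
p=np.array(ctrl.get_state()['position']); H=np.array([.4712,.0785]); print(p)
a0=np.arctan2(p[2]-.0095-H[1],p[0]-H[0]); print('angle',a0-np.arctan2(16,56), 'r',np.hypot(p[0]-H[0],p[2]-.0095-H[1]))
for th in np.arange(1.7,-.05,-.2).tolist()+[0]:
    A=th+np.arctan2(16,56); print('%.1f tx %.1f tz %.1f'%(th,-1000*(.5254-.056+.05824*np.cos(A)-p[0]),-1000*(.0785+.0093+.05824*np.sin(A)-p[2])))
E
```

```text
time: 65.65
position: [0.4385, 0.0782, 0.1395]
tool_rot: [0.049, 3.14, 0.001]
ft_force: [0.8, -0.2, 1.4]
grip_width: 0.575
grip_force: 0.0
time: 66.15
position: [0.4383, 0.0776, 0.1388]
tool_rot: [0.049, 3.141, -0.0]
ft_force: [-1.7, -1.7, 3.2]
grip_width: 0.315
grip_force: 15.0
[0.43832294 0.0775524  0.13878593]
angle 1.8670177239986985 r 0.06049885556085692
1.7 tx -8.0 tz -2.5
1.5 tx -19.1 tz -6.0
1.3 tx -30.6 tz -7.3
1.1 tx -42.2 tz -6.2
0.9 tx -53.4 tz -2.8
0.7 tx -63.6 tz 2.7
0.5 tx -72.6 tz 10.1
0.3 tx -79.8 tz 19.2
0.1 tx -85.2 tz 29.5
0.0 tx -87.1 tz 35.0
```

```bash
python3 -m crank '[{"tx":-8,"ty":0,"tz":-2.5,"turn":0},{"tx":-19.1,"ty":0,"tz":-6,"turn":0},{"tx":-30.6,"ty":0,"tz":-7.3,"turn":0},{"tx":-42.2,"ty":0,"tz":-6.2,"turn":0},{"tx":-53.4,"ty":0,"tz":-2.8,"turn":0}]'
python3 -m crank '[{"tx":-10.2,"ty":0,"tz":5.5,"turn":0},{"tx":-19.2,"ty":0,"tz":12.9,"turn":0},{"tx":-26.4,"ty":0,"tz":22,"turn":0},{"tx":-31.8,"ty":0,"tz":32.3,"turn":0},{"tx":-33.7,"ty":0,"tz":37.8,"turn":0}]'
python3 -m crank '[{"tx":0,"ty":0,"tz":2,"turn":0},{"tx":0,"ty":0,"tz":2,"turn":0}]'
```

```text
time: 66.78
position: [0.4888, 0.0758, 0.1396]
tool_rot: [-0.049, -3.134, 0.002]
ft_force: [-6.2, -0.3, -4.3]
grip_width: 0.319
grip_force: 15.0
time: 67.4
position: [0.5211, 0.0747, 0.1011]
tool_rot: [-0.049, -3.131, 0.003]
ft_force: [-8.2, -1.2, 1.4]
grip_width: 0.325
grip_force: 15.0
time: 67.65
position: [0.5216, 0.0748, 0.1001]
tool_rot: [-0.049, -3.133, 0.001]
ft_force: [-7.1, -1.2, 4.5]
grip_width: 0.318
grip_force: 15.0
```

```bash
python3 -m crank '[{"tx":0,"ty":0,"tz":0,"turn":0},{"tx":0,"ty":0,"tz":0,"turn":0},{"tx":0,"ty":0,"tz":-50,"turn":0},{"tx":-40,"ty":0,"tz":-110,"turn":0},{"tx":-65,"ty":-70,"tz":-160,"turn":0}]' 50
python3 -m crank '[{"tx":0,"ty":-5,"tz":-60,"turn":0},{"tx":0,"ty":-5,"tz":-60,"turn":0},{"tx":0,"ty":-5,"tz":-60,"turn":0}]'
cat > fin.py <<'E'
from h import *
im,d,m=shot('wrist'); W=world(m,d); r,g,b=[im[...,i].astype(int) for i in range(3)]
br=(W[...,0]>.5)&(W[...,0]<.56)&(W[...,2]>.085)&(W[...,2]<.14)&(abs(W[...,1]-.075)<.03);q=W[br]
print('bar',br.sum(),q.mean(0).round(4),np.percentile(q[:,2],[5,50,95]).round(4), cv2.minAreaRect(q[:,:2].astype(np.float32)*1000))
hs=(W[...,0]>.44)&(W[...,0]<.535)&(r-b>60)&(W[...,2]>.07)&(W[...,2]<.14)&(abs(W[...,1]-.075)<.03)
for x in np.arange(.45,.54,.01):
    k=hs&(abs(W[...,0]-x)<.005)
    if k.sum(): print(x.round(3),np.percentile(W[k][:,2],[10,50,90]).round(4))
top=(abs(W[...,0]-.55)<.06)&(abs(W[...,1]+.02)<.08)&(W[...,2]<.095)&(W[...,2]>.05);q=W[top];A=np.c_[q[:,:2]-q[:,:2].mean(0),np.ones(len(q))];print('lid',np.linalg.lstsq(A,q[:,2],rcond=None)[0].round(4))
print([(c,[(np.round(r['xyz'],4).tolist(),round(r['confidence'],2)) for r in ctrl.mark_of('wrist',c)][:1]) for c in('hasp_pull','cup','mic','vial','knob')])
E
python3 fin.py
```

```text
time: 68.28
position: [0.5805, 0.0327, 0.2436]
tool_rot: [0.034, 3.138, 0.003]
ft_force: [1.2, -0.6, 0.5]
grip_width: 0.571
grip_force: 0.0
time: 68.65
position: [0.5781, 0.0234, 0.301]
tool_rot: [0.048, 3.141, 0.001]
ft_force: [-0.3, -0.0, -0.2]
grip_width: 0.575
grip_force: 0.0
bar 272 [0.5256 0.0746 0.0981] [0.0891 0.0991 0.1007] ((516.5261840820312, 75.4675521850586), (27.97117805480957, 32.04341125488281), 88.15027618408203)
0.47 [0.0801 0.0823 0.0835]
0.48 [0.0787 0.0814 0.0824]
0.49 [0.0795 0.0813 0.0824]
0.5 [0.0803 0.0814 0.0825]
0.51 [0.0803 0.0816 0.0824]
0.52 [0.0808 0.082  0.0989]
0.53 [0.0982 0.0995 0.1007]
lid [-0.0036  0.0009  0.0779]
[('hasp_pull', [([0.5281, 0.0796, 0.0935], 0.62)]), ('cup', [([0.4838, -0.2756, 0.0055], 0.94)]), ('mic', [([0.5966, -0.4375, 0.0003], 0.9)]), ('vial', [([0.6114, -0.2759, 0.0], 0.97)]), ('knob', [([0.6061, 0.3992, -0.0005], 0.67)])]
```

```bash
python3 -c "
from bench import ctrl
print(ctrl.close_job())"
```

```text
the job is handed in; nothing more can be done
None
```

I handed the job in at about 69 s: three capsules upright in the grey well, the balls poured, the cup on its coaster, the lid shut and the hasp flat. Only three of the four balls were clearly visible in the tray. I judged the fourth to be in its back right corner from one orange speck. I also viewed 15 pictures against the limit of 14.

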